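Wind the board holder open and lay the board in it

TASK

Fit the loose crank fully down on the square drive end of the board holder and, holding it by its knob, wind the moving rail out (clockwise from above) until the two rails stand 84 mm apart, so that the circuit board fits between them with a little play. Leave the crank seated on the drive end, then lift the board by its heatsink and lay it flat on the two rail ledges, centred along the rails, without dropping it. Leave the reel, the tin and the screwdriver where they are.

Things in the scene. Friction and masses are not known exactly. Their poses are not given: they have to be found in the camera images.
- holder: Board holder fixed to the bench: grey base plate 12 mm thick, x -55..55, y -90..165 mm about this origin, which lies on the bench. Rails open along its y; z up. At y = 135 mm a dark gearbox 50 x 50 mm, top 60 mm above the bench, with a brass collar 40 mm wide, 3 mm high. Two aluminium rails lie along x, tops 43 mm above the bench.
- shaft_seat (a point): Centre of the collar's top, 63 mm above the bench (holder x 0, y 135 mm), on the axis of the upright square steel drive end, which rises 20 mm above it: 14 mm square for 14 mm, then tapering to 6 mm. Its flats start parallel to the holder's x and y. The fitted crank's underside rests on the collar: its origin comes to this point.
- shaft (a joint): Turn of the drive end, rad, 0 at the start, growing clockwise seen from above; friction about 0.08 N m, it stays where it is left. One full turn clockwise moves the moving rail 10 mm along +y of the holder, away from the fixed rail. 2.8 to 3.6 turns are needed.
- fixed_rail: Rail farther from the gearbox, fixed; its place along the holder's y varies. 80 mm long (x). Origin on the base plate (12 mm above the bench) below its inner wall face, mid length; axes as the holder's. A ledge 9 mm wide stands out from the wall to +y, top 30 mm above the bench. Above it the wall is upright for 7 mm, then flares outward at 45 degrees for 6 mm.
- fixed_edge (a point): Inner bottom corner of the fixed rail, mid length: on its wall face, at ledge height, 30 mm above the bench. Axes as the holder's.
- moving_edge (a point): The same point on the moving rail, the mirror image of the fixed one (ledge towards -y). The distance from fixed_edge to moving_edge along the holder's y is the gap between the rails: 48 to 56 mm at the start, 84 mm wanted.
- crank: Loose steel crank, 0.24 kg, standing on the bench on its hub and knob end. Origin at the centre of the hub's underside, z up, x along the arm to the knob. Hub 28 mm square, 22 mm high, with a 16 mm square socket 22 mm deep from below (fits the drive end in any quarter turn); counterweight behind it to x = -34 mm. Arm 16 mm wide, z = 14 to 22 mm; round foot, radius 9 mm, at x = 65 mm.
- knob_foot (a point): Centre of the underside of the crank's upright black knob, at x = 65, z = 24 mm of the crank. The knob is 22 mm in diameter and 38 mm tall (to z = 62 mm) and spins freely on its own upright axis, so a gripper may hold it at constant orientation while the crank goes round.
- board: Loose circuit board, 0.2 kg, 110 (x) x 80 (y) x 4 mm, flat on the bench. Origin at the centre of its underside, z up. In the middle a finned heatsink, 30 mm (x) by 44 mm (y), z = 4 to 34 mm, to grip across its 30 mm; the strip beside it along x is clear, parts up to 13 mm high stand beyond |y| = 17 mm. It goes in with x along the holder's x, either way round.
- solder_reel: Bystander: grey solder reel, 60 mm wide and 50 mm tall, standing on its end; origin at the centre of its underside.
- flux_tin: Bystander: low round aluminium tin, 64 mm wide, 30 mm tall; origin at the centre of its underside.
- screwdriver: Bystander: screwdriver 160 mm long lying on the bench, along its x; origin at mid length on the bench.
- crank_grip (a point): Centre of the solid square grip on top of the crank's hub, to lift the crank by: 24 x 24 mm, z = 22 to 48 mm of the crank, this point at z = 35 mm; sides parallel to the crank's x and y.
Mind the look-alikes: they are no part of the job. Several things have the shape of the crank; the one meant has the colours described above.

How it is judged:
By the outcome, as a careful person would: the job done as asked, in the order asked, and still so for the second after the job is handed in, with the robot touching nothing.
It also fails if it takes over 72 s, if anything falls off the work surface, if the arm or the gripper's body presses on something with over 40 N, if the wrist force passes 120 N, or if a joint passes its speed limit or range.

ROBOT

A 7-joint arm with a two-finger parallel gripper is mounted at the origin on the work surface. World frame = base frame: x ahead of the robot, y to its left, z up, the work surface at z = 0. Lengths are in mm, angles in rad, forces in N, time in s.
With the tool pointing down it reaches from about 400 to 850 mm from the base axis. Payload 4.4 kg.
Tool frame: the origin (TCP) lies on the centre line of the jaws, within the pads' length; the fingertips stand 19 mm ahead of it and the grasp point (between the pads) is the TCP; z points along the fingers, y is the direction in which the jaws open and shut (so a half turn about z gives the same grasp; the last joint's range is limited). The gripper opens to 94 mm and grips with 3 to 60 N. Pads are 16 mm wide; open, the fingers measure 119 mm over their backs; the gripper's body (75 mm by 177 mm) begins 78 mm behind the grasp point.
Start: joints at [-1.275, 0.628, 0.038, 1.517, -0.027, 0.996, -0.02], TCP at [230.05, 607.943, 224.478] pointing down, gripper open.
Joint ranges: [-3.06, 3.06], [-0.37, 2.12], [-1.25, 1.32], [0.18, 2.47], [-1.1, 4.24], [0.23, 1.98], [-2.94, 2.94]. Speed limits (rad/s): [2.57, 2.57, 3.14, 3.14, 3.14, 3.14, 3.14].

INTERFACE

Orientations are given as a rotation vector (axis times angle).
In Python, from workcell import sensors, vision, job gives the robot as it stands.
- The arm moves only by the tool step_arm, never from a script. Its argument "targets" is one flat list of numbers, 5 for each row, row after row: the shift along the tool's x, y, z in m, then the turn about the tool's z in rad, then the opening, from 0 (shut) to 1 (fully open). A call has exactly 5 rows; each row shifts and turns the pose as measured when the row begins, along the tool's axes as they then stand; what a row does not reach is not made up. A row lasts 1/8 s, in which the tool goes at most 62.5 mm and 10.7 degrees, less where a joint would pass 70% of its speed; a pose out of reach is approached as far as the arm can. A call with a gripper value outside its range is refused whole. The fingers move at their own pace and stop on an object; the grip force is fixed at half the most. Time passes only in rows, so rows that do not move let the fingers close, or fill a call up. It gives the time, the measured TCP pose, the force and the opening at its end, in the units of the state.
- sensors.state(): the state, without advancing time (a new reading comes with each control period).
- vision.get_image(name): name is "side" or "top"; returns a dict with "frame" (384x512x3 uint8, red, green, blue), "depth" (384x512 float32, mm along the optical axis (not along the pixel's ray), 0 where there is no reading), "K" (3x3 intrinsics, pixels), "eye" and "attitude" of the camera in the world. Camera axes: x right, y down, z forward; pixel columns grow to the right and rows downward; lengths in mm; the calibration is good to about 2 mm. A picture is of the moment at which its call begins.
- job.finish_job(): hands the job in, once; it reports no verdict.
The state is a dict: "time": time; "joint_positions": joint angles; "qvel": joint speeds; "effort": joint torques, N m; "position": TCP position; "eef_rot": TCP orientation; "ft_force": force on the tool from outside, world axes, zero at the start; "torque": the same for the moment, N m; "finger_gap": finger opening in mm.
Only numpy, scipy, OpenCV 4.12 (cv2) and the standard library are available. Lean on these libraries where they do the work, as an engineer would, in place of code of your own. Each camera call takes 0.05 s, during which the arm holds its last target.

## Working session

There is one attempt and no reset: what is moved stays moved. The work goes in short steps, Python scripts to look and compute and a tool call to move; the robot and the scene stay as the last step left them, time stands still between calls to the robot, and variables do not carry over. Pictures are saved under pics/ and viewed, and the job is handed in when it is done.

Besides the shell and the picture viewer there is one more tool, called after "Request:" by a JSON object that holds its "method" and its "body", one argument or row to a line. step_arm: Moves the arm, as the interface text tells. Its arguments: {"type":"object","properties":{"targets":{"type":"array"}},"required":["targets"]}

```bash
mkdir -p pics; ls; python3 - <<'E'
from workcell import sensors, vision
import cv2,numpy as np
print(sensors.state())
for n in ("side","top"):
    d=vision.get_image(n); cv2.imwrite(f"pics/{n}0.png",d["frame"][:,:,::-1]); np.savez(f"/tmp/{n}0.npz",**d)
    print(n,d["K"].tolist(),d["eye"],d["attitude"])
E
```

```text
pics
{'time': 0.0, 'joint_positions': array([-1.27477713,  0.6293157 ,  0.03848095,  1.51832571, -0.02699009,
        0.99631302, -0.02000117]), 'qvel': array([ 0.00204968, -0.00107414,  0.0005173 ,  0.0003444 , -0.00010351,
       -0.0008991 ,  0.00029134]), 'effort': array([ 2.68445374e-04, -5.49736333e+01,  1.14353299e+00, -1.86632288e+01,
       -5.22218761e-02,  2.36435886e-02,  1.21563503e-04]), 'position': array([229.86285232, 607.34092358, 223.5880675 ]), 'eef_rot': array([-5.65239460e-01, -3.09003994e+00,  2.86099613e-03]), 'ft_force': array([-0.39459479,  1.13912368,  0.69256627]), 'torque': array([0.04395912, 0.02186886, 0.04094247]), 'finger_gap': 94.19552880220724}
side [[376.68300965903126, 0.0, 256.6969238830465], [0.0, 376.68300965903126, 193.49791767819727], [0.0, 0.0, 1.0]] [ 513.00168709 -821.79598386  721.27279957] [-2.22744926  0.0453714  -0.04177535]
top [[404.55520961565276, 0.0, 252.84176355632144], [0.0, 404.55520961565276, 196.17685592847837], [0.0, 0.0, 1.0]] [ 446.31130262  -17.53633585 1073.73938797] [-2.13967505  2.1341081  -0.13827813]
```

View pics/side0.png

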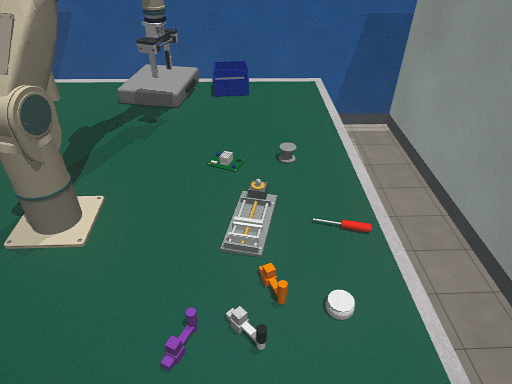

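View pics/top0.png

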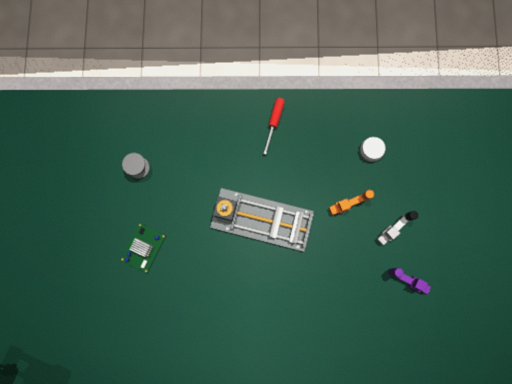

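Three crank-shaped things are visible in the top view: orange (352,203), grey steel with a black knob (397,228) and purple (412,281). The steel one with the black knob fits the description. I'll confirm that in an enlarged crop and build a helper.

```bash
cat > h.py <<'E'
import numpy as np,cv2
from scipy.spatial.transform import Rotation as R
def cloud(d):
    K=d["K"];z=d["depth"].astype(float);v,u=np.mgrid[:z.shape[0],:z.shape[1]]
    p=np.stack([(u-K[0,2])/K[0,0]*z,(v-K[1,2])/K[1,1]*z,z],-1)
    return p@R.from_rotvec(d["attitude"]).as_matrix().T+d["eye"]
def proj(d,P):
    q=(np.atleast_2d(P)-d["eye"])@R.from_rotvec(d["attitude"]).as_matrix()
    q=q@d["K"].T; return q[:,:2]/q[:,2:]
def load(n): return dict(np.load(n))
E
python3 - <<'E'
from h import *
d=load("/tmp/top0.npz");f=d["frame"][:,:,::-1]
def crop(u,v,w,h,s): return cv2.resize(f[v:v+h,u:u+w],None,fx=s,fy=s,interpolation=cv2.INTER_CUBIC)
cv2.imwrite("pics/c_crank.png",crop(320,180,120,120,5))
cv2.imwrite("pics/c_hold.png",crop(200,180,125,80,6))
cv2.imwrite("pics/c_board.png",crop(110,215,70,65,8))
c=cloud(d)
for u,v in [(350,300),(100,350),(450,100),(235,215),(226,209),(134,165),(373,149),(412,216)]: print(u,v,c[v,u].round(1))
d2=load("/tmp/side0.npz");c2=cloud(d2)
for u,v in [(100,300),(300,330),(340,304),(288,148)]: print(u,v,c2[v,u].round(1))
E
```

```text
350 300 [ 335.5 -248.9    2. ]
100 350 [207.4 390.7   1.1]
450 100 [ 8.737e+02 -5.404e+02  7.000e-01]
235 215 [551.3  47.4  30.4]
226 209 [561.8  67.2  74.8]
134 165 [679.5 310.6  49.7]
373 149 [ 726.8 -315.2   31. ]
412 216 [ 546.6 -396.5   61.5]
100 300 [ 192.4 -275.3    1.3]
300 330 [ 637.7 -367.    -1.2]
340 304 [ 729.  -326.2   28.8]
288 148 [684.9 303.   49.6]
```

View pics/c_crank.png

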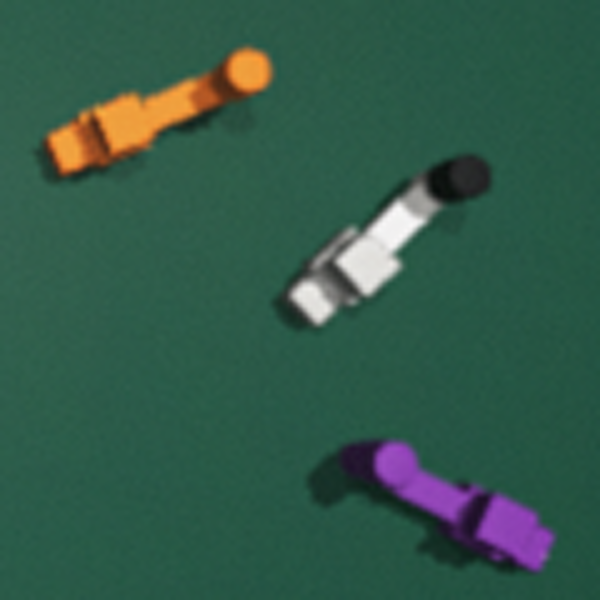

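View pics/c_hold.png

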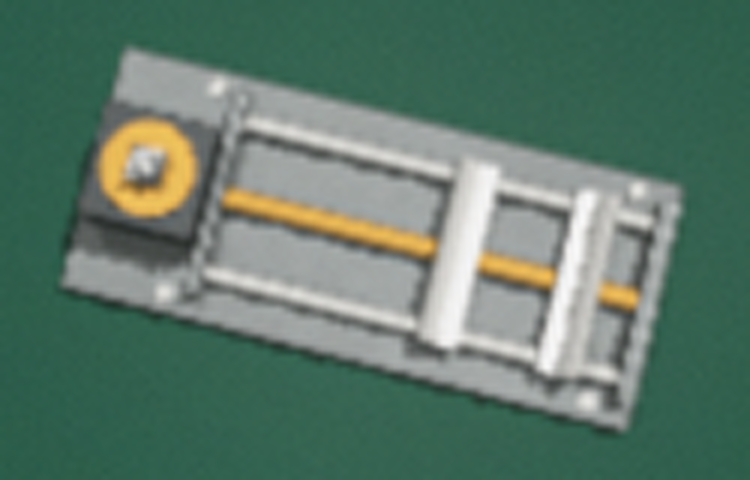

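View pics/c_board.png

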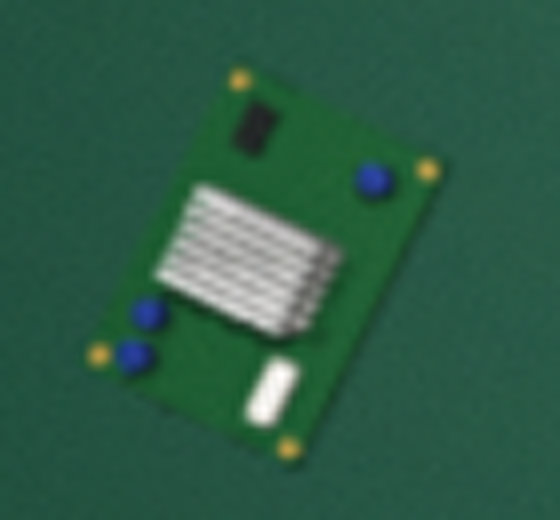

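The crop confirms it: at (397,228) the crank is steel grey with a black knob, while the other two are all orange and all purple. Next I'll measure poses.

```bash
cat >> h.py <<'E'
def onplane(d,uv,z):
    uv=np.atleast_2d(uv).astype(float);K=d["K"]
    r=np.stack([(uv[:,0]-K[0,2])/K[0,0],(uv[:,1]-K[1,2])/K[1,1],np.ones(len(uv))],-1)@R.from_rotvec(d["attitude"]).as_matrix().T
    return d["eye"]+r*((z-d["eye"][2])/r[:,2])[:,None]
def face(d,c,xy,rad,z,tol):
    m=(np.hypot(c[...,0]-xy[0],c[...,1]-xy[1])<rad)&(abs(c[...,2]-z)<tol)
    v,u=np.nonzero(m); return onplane(d,np.stack([u,v],-1),z)
E
python3 - <<'E'
from h import *
for n in("top","side"):
    d=load(f"/tmp/{n}0.npz");c=cloud(d)
    g=(abs(c[...,2])<8)&(c[...,0]>250)&(c[...,0]<800)&(abs(c[...,1])<480)
    P=c[g];A=np.c_[P[:,:2],np.ones(len(P))];k=np.linalg.lstsq(A,P[:,2],rcond=None)[0]
    print(n,"bench plane",k, "std",(P[:,2]-A@k).std().round(2), "at 550,0",k@[550,0,1])
    kn=face(d,c,(546,-397),25,62,5)
    print("knob",len(kn),kn.mean(0).round(1))
    gr=face(d,c,(515,-360),30,48,5)
    print("grip",len(gr),gr.mean(0).round(1),cv2.minAreaRect(gr[:,:2].astype(np.float32)))
    ti=face(d,c,(727,-320),50,30,6);print("tin",len(ti),ti.mean(0).round(1))
    re=face(d,c,(682,307),50,50,5);print("reel",len(re),re.mean(0).round(1))
    hs=face(d,c,tuple(c[247,141,:2]) if n=="top" else hs0,45,34,6);hs0=hs.mean(0)[:2];print("heatsink",len(hs),hs.mean(0).round(1),cv2.minAreaRect(hs[:,:2].astype(np.float32)))
    hp=c[(c[...,2]>8)&(c[...,2]<16)&(abs(c[...,0]-540)<130)&(abs(c[...,1]+20)<170)]
    print("base",len(hp),cv2.minAreaRect(hp[:,:2].astype(np.float32)))
    co=face(d,c,(562,67),32,63,4);print("collar",len(co),co.mean(0).round(1), cv2.minEnclosingCircle(co[:,:2].astype(np.float32)))
    sh=face(d,c,(562,67),15,83,6);print("shaft top",len(sh),sh.mean(0).round(1))
E
```

```text
top bench plane [-1.03162512e-03 -4.19947716e-04  9.00553664e-01] std 2.05 at 550,0 0.3331598492322866
knob 61 [ 549.  -399.1   62. ]
grip 93 [ 505.9 -350.8   48. ] ((505.6343994140625, -349.9634704589844), (24.22102165222168, 23.61524200439453), 43.69868850708008)
tin 374 [ 730.3 -316.2   30. ]
reel 395 [682.6 313.7  50. ]
heatsink 138 [466.1 291.7  34. ] ((466.69305419921875, 291.4107360839844), (45.50871658325195, 30.494441986083984), 65.4294662475586)
base 2292 ((542.2026977539062, -20.898086547851562), (254.3265380859375, 109.9348373413086), 75.9135971069336)
collar 251 [564.7  72.3  63. ] ((563.7930297851562, 69.8369140625), 29.643535614013672)
shaft top 28 [565.2  72.5  83. ]
side bench plane [0.00052819 0.00050944 0.31471909] std 1.38 at 550,0 0.6052209929698591
knob 96 [ 550.7 -401.8   62. ]
grip 133 [ 507.4 -353.5   48. ] ((507.5731201171875, -353.16943359375), (24.92521095275879, 25.881866455078125), 39.9833984375)
tin 484 [ 731.5 -318.5   30. ]
reel 129 [683.1 311.3  50. ]
heatsink 77 [468.2 288.3  34. ] ((468.9867248535156, 289.3358459472656), (50.6760368347168, 33.961002349853516), 63.19210433959961)
base 1100 ((542.9967651367188, -21.93212890625), (257.44464111328125, 110.71784973144531), 75.90836334228516)
collar 118 [565.9  65.3  63. ] ((566.697998046875, 66.96160125732422), 30.917415618896484)
shaft top 17 [566.8  66.5  83. ]
```

```bash
python3 - <<'E'
from h import *
d=load("/tmp/top0.npz")
a=np.radians(-14.09);ex=np.array([np.cos(a),np.sin(a)]);ey=np.array([-np.sin(a),np.cos(a)])
ctr=np.array([542.2,-20.9])-37.5*ey   # holder origin, top cam
# warp top image to plane z=43, 0.25mm/px horizontally y, in holder frame
K=d["K"];Rm=R.from_rotvec(d["attitude"]).as_matrix()
def warp(img,z,y0,y1,x0,x1,s):
    ys=np.arange(y0,y1,s);xs=np.arange(x1,x0,-s)
    Y,X=np.meshgrid(ys,xs)
    P=np.concatenate([ctr+X[...,None]*ex+Y[...,None]*ey,np.full(X.shape+(1,),z)],-1)
    uv=proj(d,P.reshape(-1,3)).reshape(X.shape+(2,)).astype(np.float32)
    return cv2.remap(img,uv[...,0],uv[...,1],cv2.INTER_CUBIC)
f=d["frame"][:,:,::-1].copy()
w=warp(f,43,-100,175,-65,65,.4);cv2.imwrite("pics/w43.png",w)
c=cloud(d)
zz=warp(c[...,2].astype(np.float32),43,-95,60,-30,30,1)
g=warp(cv2.cvtColor(f,cv2.COLOR_BGR2GRAY),43,-95,60,-30,30,1)
m=np.r_[5:22,38:55]
for y,a_,b in zip(range(-95,60),np.median(zz[m],0),g[m].mean(0)): print(y,round(float(a_),1),int(b),end=" | ")
E
```

```text
-95 0.9 82 | -94 0.5 81 | -93 0.1 81 | -92 0.5 79 | -91 0.9 77 | -90 0.9 80 | -89 0.3 90 | -88 2.6 107 | -87 13.2 128 | -86 26.5 150 | -85 33.1 166 | -84 34.0 173 | -83 33.0 172 | -82 31.9 164 | -81 32.7 151 | -80 32.0 130 | -79 28.9 104 | -78 22.1 84 | -77 14.9 81 | -76 11.1 91 | -75 11.3 108 | -74 12.7 125 | -73 13.0 141 | -72 12.4 151 | -71 12.4 157 | -70 12.5 157 | -69 12.6 156 | -68 12.7 155 | -67 12.8 153 | -66 12.4 151 | -65 10.9 150 | -64 9.5 154 | -63 13.4 163 | -62 25.8 177 | -61 37.8 190 | -60 44.3 197 | -59 43.7 197 | -58 42.3 193 | -57 41.4 187 | -56 40.8 181 | -55 39.4 177 | -54 37.6 178 | -53 34.3 188 | -52 31.7 205 | -51 29.8 222 | -50 30.1 236 | -49 30.7 243 | -48 30.9 244 | -47 30.9 243 | -46 31.0 235 | -45 28.5 211 | -44 24.0 173 | -43 17.5 135 | -42 12.6 113 | -41 11.8 113 | -40 12.5 126 | -39 12.3 141 | -38 12.2 153 | -37 11.4 159 | -36 11.8 159 | -35 12.0 159 | -34 12.7 158 | -33 12.4 158 | -32 12.2 158 | -31 11.5 158 | -30 11.4 157 | -29 11.9 157 | -28 12.4 158 | -27 11.9 158 | -26 12.3 158 | -25 12.3 158 | -24 12.1 158 | -23 11.5 159 | -22 11.3 159 | -21 10.9 
[... 426 characters left out ...]
 10 11.2 102 | 11 10.0 103 | 12 11.3 114 | 13 12.4 129 | 14 12.3 143 | 15 12.3 154 | 16 12.3 159 | 17 11.9 160 | 18 12.2 160 | 19 11.9 161 | 20 11.9 161 | 21 12.1 162 | 22 12.0 162 | 23 11.3 162 | 24 11.4 162 | 25 12.5 161 | 26 12.4 161 | 27 12.5 162 | 28 13.0 161 | 29 12.7 161 | 30 12.4 160 | 31 11.4 159 | 32 10.7 159 | 33 10.7 158 | 34 11.4 158 | 35 12.3 158 | 36 12.2 159 | 37 11.9 160 | 38 11.1 161 | 39 10.8 162 | 40 10.9 161 | 41 11.2 160 | 42 11.5 159 | 43 10.9 158 | 44 10.7 157 | 45 11.9 157 | 46 11.3 156 | 47 11.0 157 | 48 12.1 157 | 49 13.0 158 | 50 12.5 159 | 51 12.0 159 | 52 11.7 159 | 53 11.3 159 | 54 12.4 159 | 55 12.4 159 | 56 12.2 160 | 57 11.7 161 | 58 11.2 161 | 59 11.6 161 |
```

View pics/w43.png

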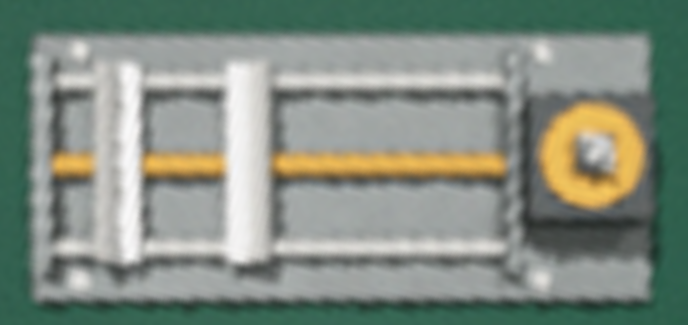

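```bash
cat >> h.py <<'E'
from workcell import sensors
def pose(s=None):
    s=s or sensors.state(); M=R.from_rotvec(s["eef_rot"]).as_matrix()
    return np.array(s["position"]),np.degrees(np.arctan2(M[1,0],M[0,0])),M
def plan(wps,s=None):
    """wps: (x,y,z,phi_deg,open,nrows); prints rows in tool frame (m,rad)"""
    s=s or sensors.state();p,f,M=pose(s)
    print("t",round(float(s["time"]),2),"p",p.round(1),"phi",round(f,1),"tilt",np.degrees(np.arccos(-M[2,2])).round(2),"gap",round(s["finger_gap"],1),"F",np.round(s["ft_force"],1))
    for x,y,z,ph,o,n in wps:
        q=np.array([x,y,z],float);p0=p.copy();dphi=((ph-f+180)%360-180)
        for i in range(n):
            t=np.radians(f);D=(q-p0)/n
            X=np.array([np.cos(t),np.sin(t)]);Y=np.array([np.sin(t),-np.cos(t)])
            print(f"{D[:2]@X/1e3:.4f}, {D[:2]@Y/1e3:.4f}, {-D[2]/1e3:.4f}, {-np.radians(dphi/n):.4f}, {o}",end=",  ")
            f+=dphi/n
        print();p=q
E
python3 - <<'E'
from h import *
d=load("/tmp/top0.npz");c=cloud(d)
for u,v in[(335,210),(346,204),(368,195),(400,273),(422,286)]: print(u,v,c[v,u].round(0))
plan([(450,150,215,159,1,9),(480,-120,190,159,.55,5),(507,-352,150,131.8,.55,5)])
E
```

```text
335 210 [ 566. -214.   18.]
346 204 [ 578. -236.   50.]
368 195 [ 599. -288.   66.]
400 273 [ 407. -360.   61.]
422 286 [ 375. -415.   52.]
t 0.1 p [229.9 607.4 223.7] phi 159.3 tilt 0.1 gap 93.9 F [-0.4  0.6  0.8]
-0.0409, -0.0389, 0.0010, 0.0005, 1,  -0.0409, -0.0389, 0.0010, 0.0005, 1,  -0.0409, -0.0388, 0.0010, 0.0005, 1,  -0.0409, -0.0388, 0.0010, 0.0005, 1,  -0.0409, -0.0388, 0.0010, 0.0005, 1,  -0.0410, -0.0388, 0.0010, 0.0005, 1,  -0.0410, -0.0387, 0.0010, 0.0005, 1,  -0.0410, -0.0387, 0.0010, 0.0005, 1,  -0.0410, -0.0387, 0.0010, 0.0005, 1,  
-0.0250, -0.0483, 0.0050, 0.0000, 0.55,  -0.0250, -0.0483, 0.0050, 0.0000, 0.55,  -0.0250, -0.0483, 0.0050, 0.0000, 0.55,  -0.0250, -0.0483, 0.0050, 0.0000, 0.55,  -0.0250, -0.0483, 0.0050, 0.0000, 0.55,  
-0.0217, -0.0414, 0.0080, 0.0949, 0.55,  -0.0255, -0.0391, 0.0080, 0.0949, 0.55,  -0.0291, -0.0365, 0.0080, 0.0949, 0.55,  -0.0324, -0.0336, 0.0080, 0.0949, 0.55,  -0.0355, -0.0304, 0.0080, 0.0949, 0.55,
```

Request:
{"method": "step_arm", "body": {
  "targets": [-0.041,-0.039,0,0,1,-0.041,-0.039,0,0,1,-0.041,-0.039,0,0,1,-0.041,-0.039,0,0,1,-0.041,-0.039,0,0,1]
}}

```text
time: 0.72
position: [352.8, 349.2, 221.0]
eef_rot: [-0.55, -3.091, 0.004]
ft_force: [0.2, -1.3, -0.4]
finger_gap: 94.1
```

Request:
{"method": "step_arm", "body": {
  "targets": [-0.041,-0.039,0,0,1,-0.041,-0.039,0,0,1,-0.041,-0.039,0,0,0.55,-0.041,-0.039,0,0,0.55,-0.03,-0.045,0,0,0.55]
}}

```text
time: 1.35
position: [468.7, 84.6, 220.8]
eef_rot: [-0.549, -3.092, 0.004]
ft_force: [0.2, -0.6, 0.2]
finger_gap: 67.3
```

```bash
python3 - <<'E'
from h import *
plan([(507,-352,150,131.8,.55,10)])
E
```

```text
t 1.35 p [468.7  84.6 220.8] phi 159.8 tilt 0.16 gap 67.3 F [ 0.2 -0.6  0.2]
-0.0186, -0.0397, 0.0071, 0.0489, 0.55,  -0.0206, -0.0387, 0.0071, 0.0489, 0.55,  -0.0224, -0.0377, 0.0071, 0.0489, 0.55,  -0.0242, -0.0365, 0.0071, 0.0489, 0.55,  -0.0260, -0.0353, 0.0071, 0.0489, 0.55,  -0.0277, -0.0340, 0.0071, 0.0489, 0.55,  -0.0293, -0.0326, 0.0071, 0.0489, 0.55,  -0.0309, -0.0311, 0.0071, 0.0489, 0.55,  -0.0324, -0.0296, 0.0071, 0.0489, 0.55,  -0.0338, -0.0279, 0.0071, 0.0489, 0.55,
```

Request:
{"method": "step_arm", "body": {
  "targets": [-0.019,-0.04,0.007,0.049,0.55,-0.021,-0.039,0.007,0.049,0.55,-0.022,-0.038,0.007,0.049,0.55,-0.024,-0.0365,0.007,0.049,0.55,-0.026,-0.035,0.007,0.049,0.55]
}}

```text
time: 1.98
position: [487.2, -142.9, 184.9]
eef_rot: [-0.938, -2.997, 0.004]
ft_force: [0.2, -0.4, 0.0]
finger_gap: 51.6
```

Request:
{"method": "step_arm", "body": {
  "targets": [-0.028,-0.034,0.007,0.049,0.55,-0.029,-0.033,0.007,0.049,0.55,-0.031,-0.031,0.007,0.049,0.55,-0.032,-0.03,0.007,0.049,0.55,-0.034,-0.028,0.007,0.049,0.55]
}}

```text
time: 2.6
position: [502.0, -368.4, 147.4]
eef_rot: [-1.307, -2.853, 0.002]
ft_force: [1.1, 1.2, 0.1]
finger_gap: 51.7
```

```bash
python3 - <<'E'
from h import *
plan([(507,-352,130,131.8,.55,3),(507,-352,130,131.8,.55,2)])
E
```

```text
t 2.6 p [ 502.  -368.4  147.4] phi 130.8 tilt 0.2 gap 51.7 F [1.1 1.2 0.1]
0.0031, 0.0048, 0.0058, -0.0060, 0.55,  0.0030, 0.0048, 0.0058, -0.0060, 0.55,  0.0030, 0.0049, 0.0058, -0.0060, 0.55,  
0.0000, 0.0000, -0.0000, -0.0000, 0.55,  0.0000, 0.0000, -0.0000, -0.0000, 0.55,
```

Request:
{"method": "step_arm", "body": {
  "targets": [0.003,0.005,0.006,-0.006,0.55,0.003,0.005,0.006,-0.006,0.55,0.003,0.005,0.006,-0.006,0.55,0,0,0,0,0.55,0,0,0,0,0.55]
}}

```text
time: 3.22
position: [506.5, -350.9, 126.9]
eef_rot: [-1.28, -2.862, 0.002]
ft_force: [0.4, -0.3, 0.4]
finger_gap: 51.6
```

```bash
python3 - <<'E'
from h import *
from workcell import vision
plan([])
p,f,M=pose()
for n in("side","top"):
    d=vision.get_image(n);np.savez(f"/tmp/{n}1.npz",**d)
    im=d["frame"][:,:,::-1].copy()
    g=47*.55
    P=[p+M@np.array([0,sy*25.8,19]) for sy in(-1,1)]+[p]
    uv=proj(d,np.array(P));c=proj(d,p)[0].astype(int)
    s=6;im2=cv2.resize(im[c[1]-45:c[1]+45,c[0]-60:c[0]+60],None,fx=s,fy=s,interpolation=cv2.INTER_CUBIC)
    for q in uv: cv2.circle(im2,tuple(((q-c+[60,45]+.5)*s).astype(int)),3,(0,0,255),-1)
    cv2.imwrite(f"pics/{n}1.png",im2)
E
```

```text
t 3.23 p [ 506.5 -350.9  126.9] phi 131.8 tilt 0.35 gap 51.6 F [ 0.4 -0.3  0.4]
```

View pics/side1.png

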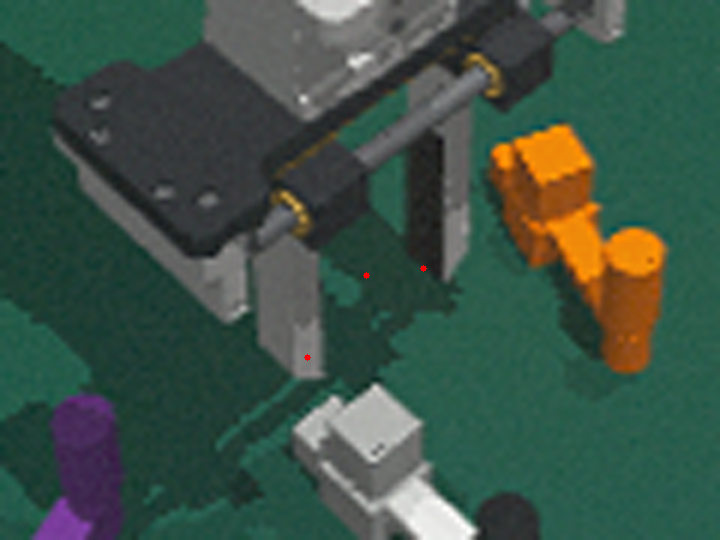

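View pics/top1.png

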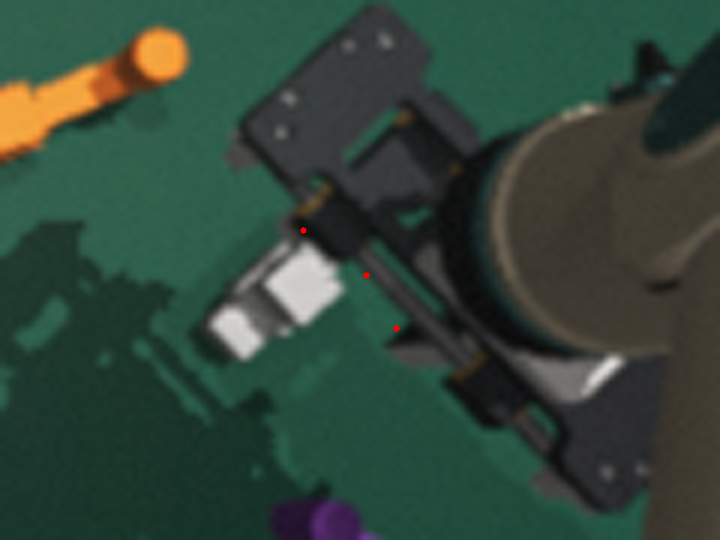

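Request:
{"method": "step_arm", "body": {
  "targets": [-0.0015,0.0015,0.025,0,0.55,0,0,0.025,0,0.55,0,0,0.02,0,0.55,0,0,0.0,0,0.55,0,0,0,0,0.55]
}}

```text
time: 3.95
position: [510.1, -353.1, 58.1]
eef_rot: [-1.284, -2.867, 0.004]
ft_force: [-0.1, 1.0, 0.4]
finger_gap: 51.6
```

```bash
python3 - <<'E'
from h import *
plan([(507,-352.7,44,131.8,.55,2)])
E
```

```text
t 3.95 p [ 510.1 -353.1   58.1] phi 131.8 tilt 0.16 gap 51.6 F [-0.1  1.   0.4]
0.0012, -0.0010, 0.0070, -0.0003, 0.55,  0.0012, -0.0010, 0.0070, -0.0003, 0.55,
```

Request:
{"method": "step_arm", "body": {
  "targets": [0.002,-0.0015,0.007,0,0.55,0.001,-0.001,0.007,0,0.55,0,0,0,0,0.55,0,0,0,0,0.55,0,0,0,0,0.55]
}}

```text
time: 4.58
position: [506.9, -353.4, 45.3]
eef_rot: [1.283, 2.864, -0.005]
ft_force: [-0.2, 0.3, -0.2]
finger_gap: 51.8
```

```bash
python3 - <<'E'
from h import *
from workcell import vision
plan([(507,-352.7,44,131.8,.55,2)])
d=vision.get_image("side");cv2.imwrite("pics/side2.png",cv2.resize(d["frame"][265:355,190:310,::-1],None,fx=6,fy=6,interpolation=cv2.INTER_CUBIC))
E
```

```text
t 4.58 p [ 506.9 -353.4   45.3] phi 131.8 tilt 0.27 gap 51.8 F [-0.2  0.3 -0.2]
0.0002, 0.0003, 0.0007, -0.0004, 0.55,  0.0002, 0.0003, 0.0007, -0.0004, 0.55,
```

View pics/side2.png

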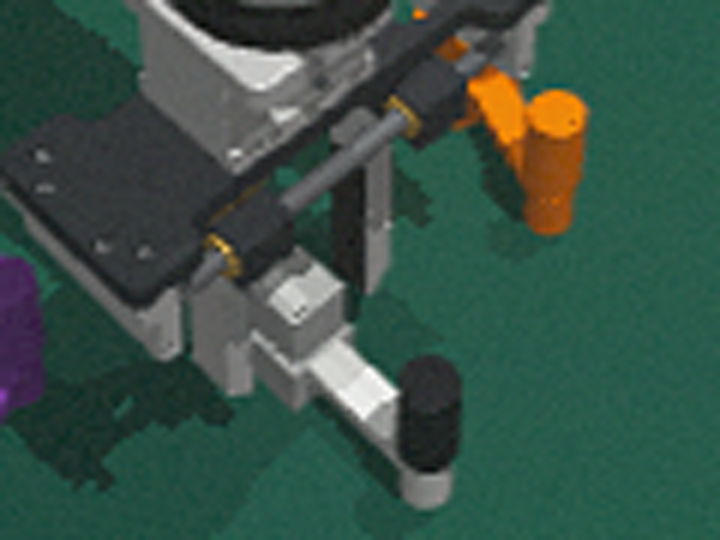

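The fingers straddle the grip of the steel crank (grip top about (300,290), black knob (430,375)). I'll close on it.

Request:
{"method": "step_arm", "body": {
  "targets": [0,0,0,0,0.1,0,0,0,0,0.1,0,0,0,0,0.1,0,0,0,0,0.1,0,0,0,0,0.1]
}}

```text
time: 5.25
position: [507.5, -353.2, 45.6]
eef_rot: [1.282, 2.864, -0.005]
ft_force: [1.2, 0.3, -0.1]
finger_gap: 24.0
```

```bash
python3 - <<'E'
from h import *
plan([(507,-352.7,150,131.8,.1,5),(566,72,150,165.9,.1,10)])
E
```

```text
t 5.25 p [ 507.5 -353.2   45.6] phi 131.8 tilt 0.29 gap 24.0 F [ 1.2  0.3 -0.1]
0.0001, -0.0000, -0.0209, -0.0001, 0.1,  0.0001, -0.0000, -0.0209, -0.0001, 0.1,  0.0001, -0.0000, -0.0209, -0.0001, 0.1,  0.0001, -0.0000, -0.0209, -0.0001, 0.1,  0.0001, -0.0000, -0.0209, -0.0001, 0.1,  
0.0277, 0.0327, -0.0000, -0.0595, 0.1,  0.0257, 0.0343, -0.0000, -0.0595, 0.1,  0.0236, 0.0358, -0.0000, -0.0595, 0.1,  0.0215, 0.0371, -0.0000, -0.0595, 0.1,  0.0192, 0.0383, -0.0000, -0.0595, 0.1,  0.0169, 0.0394, -0.0000, -0.0595, 0.1,  0.0145, 0.0403, -0.0000, -0.0595, 0.1,  0.0121, 0.0411, -0.0000, -0.0595, 0.1,  0.0097, 0.0418, -0.0000, -0.0595, 0.1,  0.0072, 0.0423, -0.0000, -0.0595, 0.1,
```

Request:
{"method": "step_arm", "body": {
  "targets": [0,0,-0.01,0,0.1,0,0,-0.02,0,0.1,0,0,-0.025,0,0.1,0,0,-0.03,0,0.1,0,0,-0.025,0,0.1]
}}

```text
time: 5.88
position: [504.3, -351.4, 157.3]
eef_rot: [-1.283, -2.863, 0.004]
ft_force: [0.5, 0.5, -3.2]
finger_gap: 24.2
```

Request:
{"method": "step_arm", "body": {
  "targets": [0.028,0.033,0,-0.0595,0.1,0.026,0.034,0,-0.0595,0.1,0.024,0.036,0,-0.0595,0.1,0.0215,0.037,0,-0.0595,0.1,0.019,0.038,0,-0.0595,0.1]
}}

```text
time: 6.5
position: [533.5, -139.6, 161.3]
eef_rot: [0.845, 3.023, -0.011]
ft_force: [0.3, 0.3, -1.3]
finger_gap: 23.9
```

```bash
python3 - <<'E'
from h import *
plan([(566,72,150,165.9,.1,5)])
E
```

```text
t 6.5 p [ 533.5 -139.6  161.3] phi 148.8 tilt 0.43 gap 23.9 F [ 0.3  0.3 -1.3]
0.0164, 0.0396, 0.0023, -0.0598, 0.1,  0.0140, 0.0405, 0.0023, -0.0598, 0.1,  0.0115, 0.0412, 0.0023, -0.0598, 0.1,  0.0091, 0.0418, 0.0023, -0.0598, 0.1,  0.0065, 0.0423, 0.0023, -0.0598, 0.1,
```

Request:
{"method": "step_arm", "body": {
  "targets": [0.016,0.039,0.0,-0.0595,0.1,0.014,0.04,0.0,-0.0595,0.1,0.0115,0.041,0.0,-0.0595,0.1,0.009,0.04,0.0,-0.0595,0.1,0.0065,0.036,0.0,-0.0595,0.1]
}}

```text
time: 7.12
position: [562.2, 69.5, 162.1]
eef_rot: [0.372, 3.117, -0.013]
ft_force: [1.2, -0.1, -2.3]
finger_gap: 23.7
```

Request:
{"method": "step_arm", "body": {
  "targets": [0,0,0,0,0.1,0,0,0,0,0.1,0,0,0,0,0.1,0,0,0,0,0.1,0,0,0,0,0.1]
}}

```text
time: 7.75
position: [561.5, 69.1, 162.9]
eef_rot: [0.373, 3.117, -0.014]
ft_force: [0.2, -0.4, -1.8]
finger_gap: 23.5
```

```bash
python3 - <<'E'
from h import *
from workcell import vision
plan([(566,72,150,165.9,.1,5)])
for n in("side","top"):
    d=vision.get_image(n);np.savez(f"/tmp/{n}3.npz",**d);cv2.imwrite(f"pics/{n}3.png",d["frame"][:,:,::-1])
E
```

```text
t 7.75 p [561.5  69.1 162.9] phi 166.4 tilt 0.52 gap 23.5 F [ 0.2 -0.4 -1.8]
-0.0007, 0.0008, 0.0026, 0.0016, 0.1,  -0.0007, 0.0008, 0.0026, 0.0016, 0.1,  -0.0007, 0.0008, 0.0026, 0.0016, 0.1,  -0.0007, 0.0008, 0.0026, 0.0016, 0.1,  -0.0007, 0.0008, 0.0026, 0.0016, 0.1,
```

View pics/side3.png

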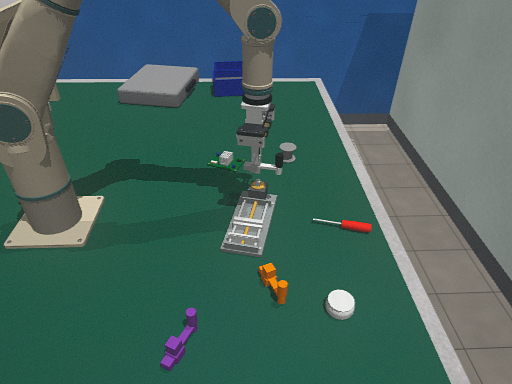

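View pics/top3.png

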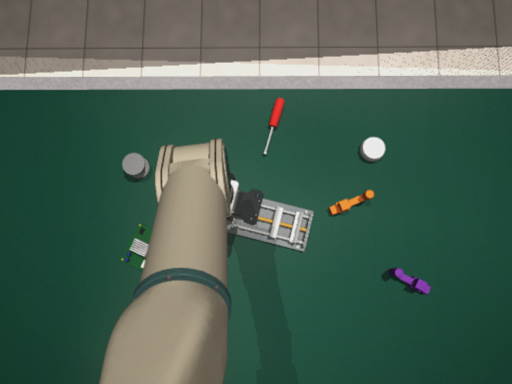

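```bash
cat >> h.py <<'E'
YAW=np.radians(-14.09)
def hold(P,o,yaw=YAW):
    P=np.atleast_2d(np.array(P,float));c,s=np.cos(yaw),np.sin(yaw)
    return np.c_[P[:,0]*c-P[:,1]*s+o[0],P[:,0]*s+P[:,1]*c+o[1],P[:,2]]
def sq(h,y,z,x=0): return [(x-h,y-h,z),(x+h,y-h,z),(x+h,y+h,z),(x-h,y+h,z)]
def circ(r,y,z,x=0): return [(x+r*np.cos(a),y+r*np.sin(a),z) for a in np.linspace(0,2*np.pi,40)]
def draw(d,polys,box,s,fn):
    u0,v0,w,h=box;im=cv2.resize(d["frame"][v0:v0+h,u0:u0+w,::-1],None,fx=s,fy=s,interpolation=cv2.INTER_CUBIC)
    for P in polys:
        q=((proj(d,P)-[u0,v0]+.5)*s).round().astype(np.int32)
        cv2.polylines(im,[q],True,(0,0,255),1,cv2.LINE_AA)
    cv2.imwrite(fn,im)
E
python3 - <<'E'
from h import *
ey=np.array([-np.sin(YAW),np.cos(YAW)])
ms=[sq(7,135,63),sq(3,135,83),sq(7,135,77),circ(20,135,63),sq(25,135,60),[(-55,-90,12),(55,-90,12),(55,165,12),(-55,165,12)]]
for n,c in(("side",(543,-21.9)),("top",(542.2,-20.9))):
    d=load(f"/tmp/{n}0.npz");o=np.array(c)-37.5*ey;print(n,"origin",o,"shaft",o+135*ey)
    draw(d,[hold(m,o) for m in ms],(215,170,75,90) if n=="side" else (205,180,115,75),7 if n=="side" else 6,f"pics/ov_{n}.png")
E
```

```text
side origin [533.87078499 -58.27179448] shaft [566.73595901  72.66666564]
top origin [533.07078499 -57.27179448] shaft [565.93595901  73.66666564]
```

View pics/ov_side.png

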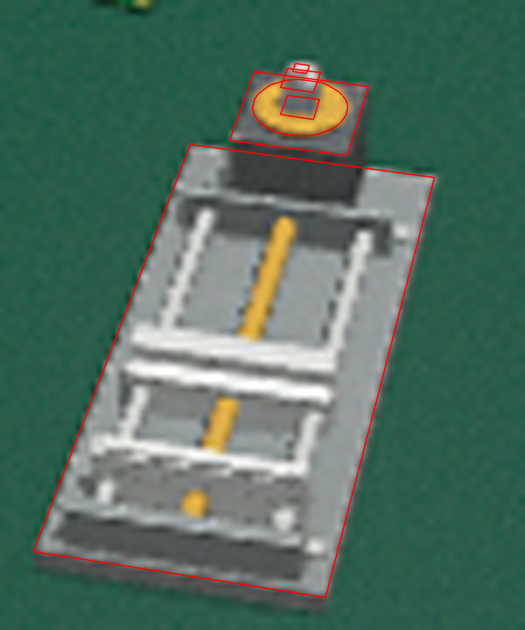

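View pics/ov_top.png

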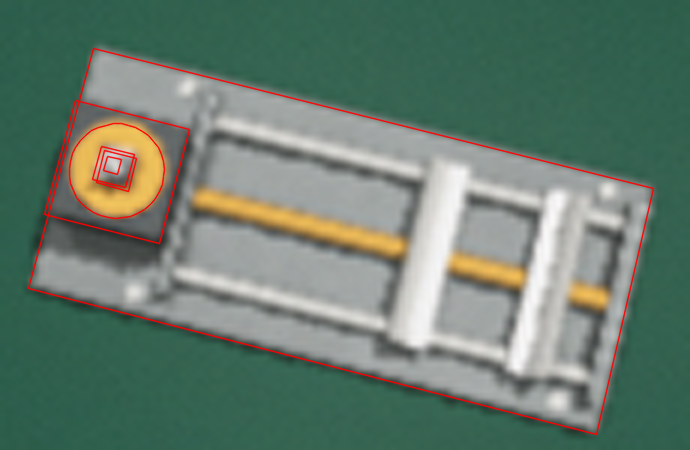

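```bash
cat >> h.py <<'E'
def crankpolys(o,z,head):
    h=np.radians(head)
    L=[circ(11,0,62,65),circ(11,0,24,65),circ(9,0,14,65),sq(14,0,0),sq(14,0,22),sq(12,0,22),sq(12,0,48),[(14,-8,22),(60,-8,22),(60,8,22),(14,8,22)]]
    return [hold([(a,b,c+z) for a,b,c in P],o,h) for P in L]
E
python3 - <<'E'
from h import *
d=load("/tmp/side3.npz");p=np.array([561.5,69.1,162.9])
draw(d,crankpolys(p[:2],p[2]-45.6,-13.6),(225,130,80,75),8,"pics/ov3s.png")
E
```

```text
(no output)
```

View pics/ov3s.png

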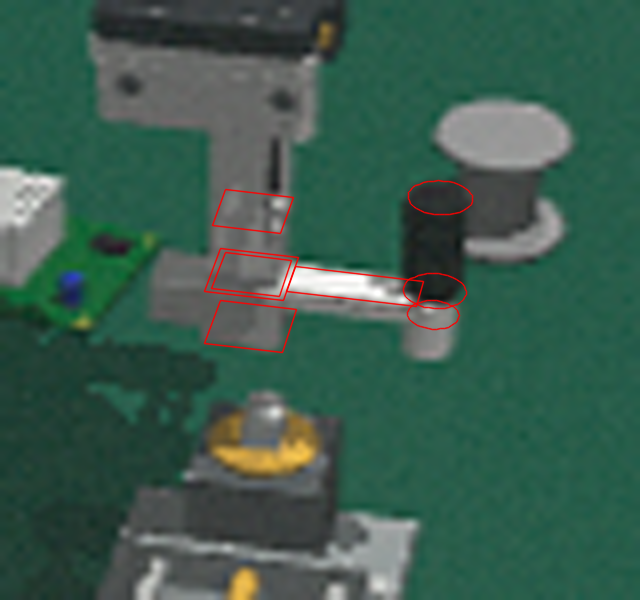

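```bash
python3 - <<'E'
from h import *
plan([(569.3,73.1,133,165.9,.1,3)])
E
```

```text
t 7.85 p [561.5  69.3 162.9] phi 166.4 tilt 0.52 gap 23.5 F [-0.2 -0.1 -3.1]
-0.0022, 0.0018, 0.0100, 0.0029, 0.1,  -0.0022, 0.0018, 0.0100, 0.0029, 0.1,  -0.0022, 0.0018, 0.0100, 0.0029, 0.1,
```

Request:
{"method": "step_arm", "body": {
  "targets": [-0.0025,0.002,0.01,0.003,0.1,-0.0025,0.002,0.01,0.003,0.1,-0.002,0.0015,0.009,0.003,0.1,0,0,0,0,0.1,0,0,0,0,0.1]
}}

```text
time: 8.48
position: [570.0, 73.0, 130.8]
eef_rot: [0.387, 3.117, -0.014]
ft_force: [0.0, 0.9, -1.9]
finger_gap: 23.8
```

```bash
python3 - <<'E'
from h import *
from workcell import vision
d=vision.get_image("side");np.savez("/tmp/side4.npz",**d)
plan([(569.3,73.1,130,165.9,.1,2)])
p,f,M=pose()
sh=[hold(m,(534.5,-58.3)) for m in [sq(7,135,63),sq(3,135,83),sq(7,135,77)]]
draw(d,crankpolys(p[:2]+[-2,.4],p[2]-45.6,f-180)+sh,(225,130,80,75),8,"pics/ov4s.png")
E
```

```text
t 8.53 p [569.9  73.1 130.8] phi 165.8 tilt 0.52 gap 23.7 F [ 0.4 -0.8 -2.6]
0.0003, -0.0001, 0.0004, -0.0005, 0.1,  0.0003, -0.0001, 0.0004, -0.0005, 0.1,
```

View pics/ov4s.png

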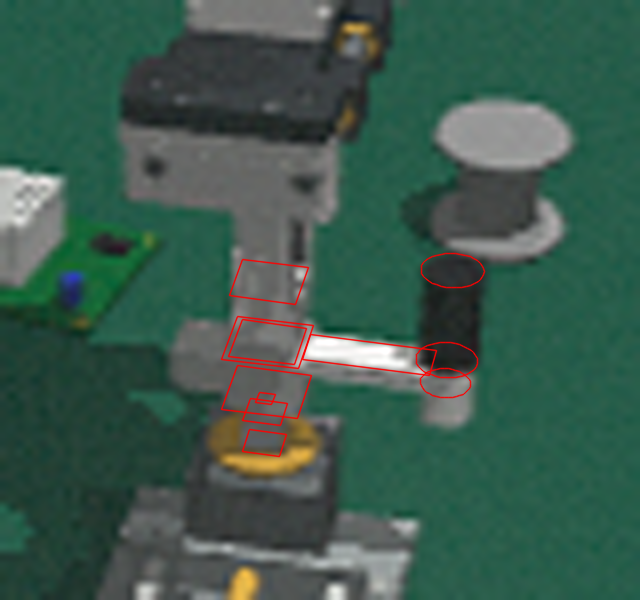

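Request:
{"method": "step_arm", "body": {
  "targets": [0,0,0.004,0,0.1,0,0,0.003,0,0.1,0,0,0.003,0,0.1,0,0,0,0,0.1,0,0,0,0,0.1]
}}

```text
time: 9.15
position: [569.7, 73.1, 120.8]
eef_rot: [0.387, 3.117, -0.014]
ft_force: [-0.9, -0.4, -2.4]
finger_gap: 23.7
```

```bash
python3 - <<'E'
from h import *
plan([(569.3,73.1,109,165.9,.1,2)])
E
```

```text
t 9.15 p [569.7  73.1 120.8] phi 165.8 tilt 0.5 gap 23.7 F [-0.9 -0.4 -2.4]
0.0002, -0.0000, 0.0059, -0.0005, 0.1,  0.0002, -0.0000, 0.0059, -0.0005, 0.1,
```

Request:
{"method": "step_arm", "body": {
  "targets": [0,0,0.004,0,0.1,0,0,0.004,0,0.1,0,0,0.003,0,0.1,0,0,0,0,0.1,0,0,0,0,0.1]
}}

```text
time: 9.78
position: [569.6, 73.0, 108.8]
eef_rot: [0.387, 3.117, -0.014]
ft_force: [-0.5, -0.3, -1.6]
finger_gap: 23.7
```

```bash
python3 - <<'E'
from h import *
plan([(569.3,73.1,108.6,165.9,.1,2)])
E
```

```text
t 9.78 p [569.6  73.  108.8] phi 165.8 tilt 0.51 gap 23.7 F [-0.5 -0.3 -1.6]
0.0002, 0.0000, 0.0001, -0.0005, 0.1,  0.0002, 0.0000, 0.0001, -0.0005, 0.1,
```

Request:
{"method": "step_arm", "body": {
  "targets": [0,0,0.001,0,0.1,0,0,0.0005,0,0.1,0,0,0,0,0.1,0,0,0,0,0.1,0,0,0,0,0.1]
}}

```text
time: 10.4
position: [569.6, 72.9, 108.6]
eef_rot: [0.387, 3.117, -0.014]
ft_force: [-1.1, -0.3, 0.5]
finger_gap: 23.6
```

```bash
python3 - <<'E'
from h import *
from workcell import vision
d=vision.get_image("side");np.savez("/tmp/side5.npz",**d)
plan([])
p,f,M=pose()
sh=[hold(m,(534.5,-58.3)) for m in [circ(20,135,63)]]
draw(d,crankpolys(p[:2]+[-2.2,.4],63,f-180)+sh,(225,130,80,75),8,"pics/ov5s.png")
E
```

```text
t 10.45 p [569.6  73.  108.6] phi 165.8 tilt 0.49 gap 23.8 F [-1.8  0.9 -0.2]
```

View pics/ov5s.png

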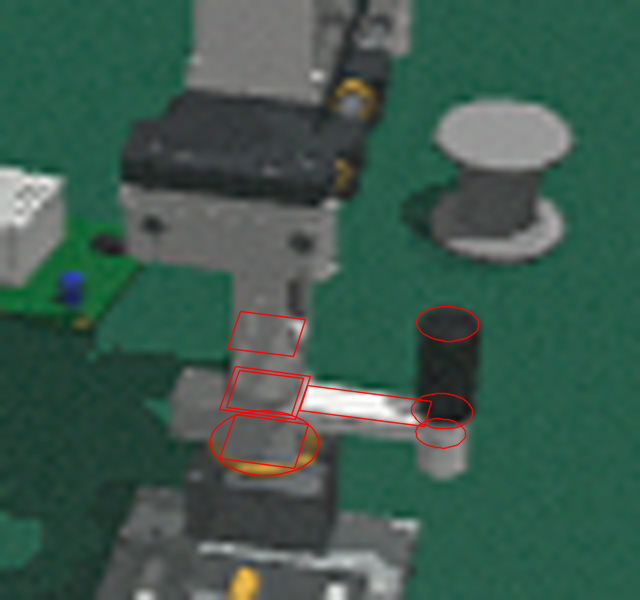

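Request:
{"method": "step_arm", "body": {
  "targets": [0,0,0,0,0.5,0,0,0,0,0.5,0,0,0,0,0.5,0,0,-0.02,0,0.5,0,0,-0.035,0,0.5]
}}

```text
time: 11.08
position: [569.4, 73.2, 162.7]
eef_rot: [-0.387, -3.117, 0.015]
ft_force: [0.2, 0.4, 0.4]
finger_gap: 46.7
```

```bash
python3 - <<'E'
from h import *
plan([(630.5,57.4,160,165.9,.5,3)])
E
```

```text
t 11.07 p [569.4  73.2 162.7] phi 165.8 tilt 0.55 gap 46.7 F [0.2 0.4 0.4]
-0.0210, -0.0001, 0.0009, -0.0004, 0.5,  -0.0210, -0.0001, 0.0009, -0.0004, 0.5,  -0.0210, -0.0001, 0.0009, -0.0004, 0.5,
```

Request:
{"method": "step_arm", "body": {
  "targets": [-0.021,0,0.0,0,0.5,-0.021,0,0.0,0,0.5,-0.019,0,0,0,0.5,0,0,0,0,0.5,0,0,0,0,0.5]
}}

```text
time: 11.7
position: [631.4, 58.7, 166.3]
eef_rot: [0.386, 3.113, -0.012]
ft_force: [-0.3, 0.6, 0.1]
finger_gap: 46.9
```

```bash
python3 - <<'E'
from h import *
from workcell import vision
plan([(630.5,57.4,110,165.9,.5,3)])
p,f,M=pose()
for n in("side","top"):
    d=vision.get_image(n);np.savez(f"/tmp/{n}6.npz",**d)
    print(n,crankpolys((567.3,72.9),63,-14.1)[0].mean(0))
    draw(d,crankpolys((567.3,72.9),63,-14.1),(225,130,80,75) if n=="side" else (190,160,80,75),8,f"pics/ov6{n}.png")
E
```

```text
t 11.7 p [631.4  58.7 166.3] phi 165.9 tilt 0.51 gap 46.9 F [-0.3  0.6  0.1]
0.0002, -0.0005, 0.0188, -0.0001, 0.5,  0.0002, -0.0005, 0.0188, -0.0001, 0.5,  0.0002, -0.0005, 0.0188, -0.0001, 0.5,  
side [630.6083958   56.99803011 125.        ]
top [630.6083958   56.99803011 125.        ]
```

View pics/ov6side.png

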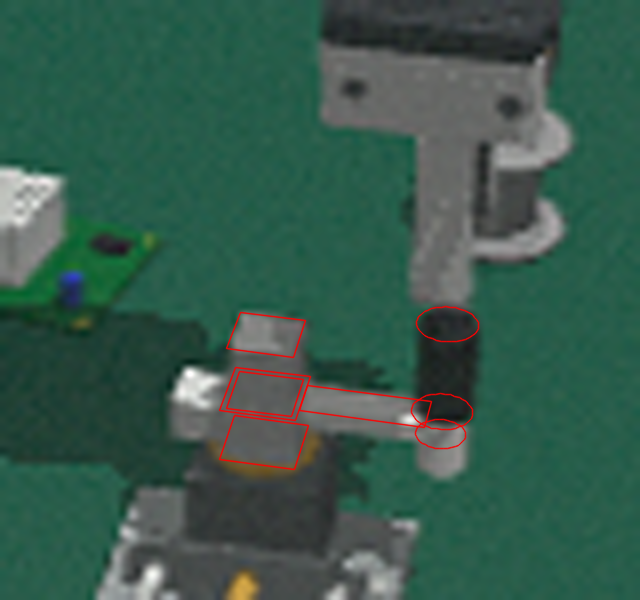

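View pics/ov6top.png

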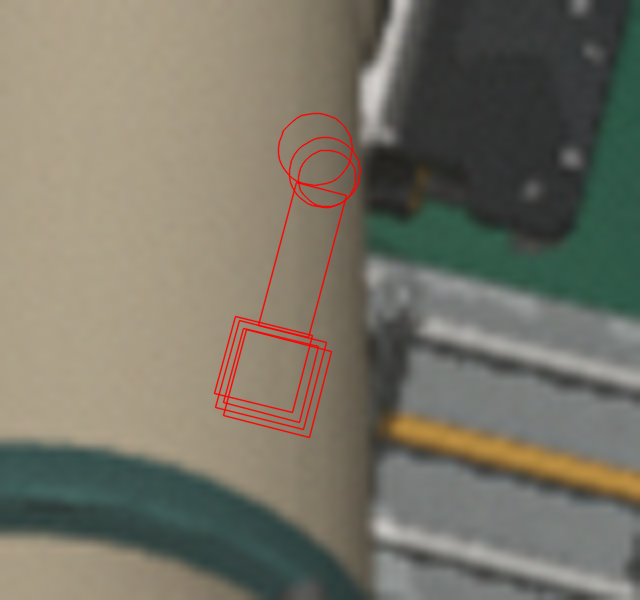

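The crank sits on the collar with its outline matching at underside height 63 mm (hub about (267,430), knob about (448,365) in the crop). Now down onto the knob.

Request:
{"method": "step_arm", "body": {
  "targets": [0.001,0.0005,0.019,0,0.5,0.0,0.0,0.019,0,0.5,0,0,0.017,0,0.5,0,0,0,0,0.1,0,0,0,0,0.1]
}}

```text
time: 12.42
position: [629.4, 60.4, 111.0]
eef_rot: [0.382, 3.113, -0.011]
ft_force: [-0.0, -0.9, 0.2]
finger_gap: 30.5
```

Request:
{"method": "step_arm", "body": {
  "targets": [0,0,0,0,0.05,0,0,0,0,0.05,0,0,0,0,0.05,0,0,0,0,0.05,0,0,0,0,0.05]
}}

```text
time: 13.05
position: [629.4, 60.5, 111.9]
eef_rot: [0.383, 3.112, -0.01]
ft_force: [0.9, 0.6, -1.9]
finger_gap: 21.9
```

```bash
cat >> h.py <<'E'
def wind(C,step,n,z=None,Rr=65.,lead=0.,th=None):
    s=sensors.state();p,f,M=pose(s)
    if th is None: th=np.degrees(np.arctan2(p[1]-C[1],p[0]-C[0]))
    print("t",round(float(s["time"]),2),"p",p.round(1),"phi",round(f,1),"theta",round(th,2),"r",np.hypot(*(p[:2]-C)).round(1),"F",np.round(s["ft_force"],1),"gap",round(s["finger_gap"],1))
    cur=p.copy();t=np.radians(f);X=np.array([np.cos(t),np.sin(t)]);Y=np.array([np.sin(t),-np.cos(t)])
    for i in range(n):
        a=np.radians(th-step*(i+1));q=np.array([C[0]+Rr*np.cos(a),C[1]+Rr*np.sin(a)])
        D=q-cur[:2];print(f"{D@X/1e3:.4f}, {D@Y/1e3:.4f}, 0, 0, 0.05",end=",  " if i%5<4 else "\n")
        cur[:2]=q
E
python3 - <<'E'
from h import *
wind(np.array([567.5,72.9]),10,5)
E
```

```text
t 13.05 p [629.4  60.5 111.9] phi 166.0 theta -11.36 r 63.1 F [ 0.9  0.6 -1.9] gap 21.9
-0.0014, -0.0112, 0, 0, 0.05,  0.0024, -0.0111, 0, 0, 0.05,  0.0043, -0.0105, 0, 0, 0.05,  0.0061, -0.0096, 0, 0, 0.05,  0.0076, -0.0084, 0, 0, 0.05
```

```bash
python3 - <<'E'
from h import *
wind(np.array([565.8,74.0]),10,5)
E
```

```text
t 13.05 p [629.4  60.5 111.9] phi 166.0 theta -12.02 r 65.0 F [ 0.9  0.6 -1.9] gap 21.9
0.0006, -0.0113, 0, 0, 0.05,  0.0025, -0.0110, 0, 0, 0.05,  0.0044, -0.0104, 0, 0, 0.05,  0.0062, -0.0095, 0, 0, 0.05,  0.0077, -0.0083, 0, 0, 0.05
```

Request:
{"method": "step_arm", "body": {
  "targets": [0.0006,-0.0113,0,0,0.05,0.0025,-0.011,0,0,0.05,0.0044,-0.0104,0,0,0.05,0.0062,-0.0095,0,0,0.05,0.0077,-0.0083,0,0,0.05]
}}

```text
time: 13.68
position: [594.0, 16.1, 111.8]
eef_rot: [0.381, 3.113, -0.005]
ft_force: [0.4, 4.2, -3.1]
finger_gap: 21.4
```

```bash
python3 - <<'E'
from h import *
wind(np.array([565.8,74.0]),11,5)
E
```

```text
t 13.68 p [594.   16.1 111.8] phi 166.0 theta -64.02 r 64.4 F [ 0.4  4.2 -3.1] gap 21.4
0.0099, -0.0075, 0, 0, 0.05,  0.0114, -0.0050, 0, 0, 0.05,  0.0122, -0.0027, 0, 0, 0.05,  0.0125, -0.0003, 0, 0, 0.05,  0.0123, 0.0021, 0, 0, 0.05
```

Request:
{"method": "step_arm", "body": {
  "targets": [0.0099,-0.0072,0,0,0.05,0.0114,-0.005,0,0,0.05,0.0122,-0.0027,0,0,0.05,0.0125,-0.0003,0,0,0.05,0.0123,0.0021,0,0,0.05]
}}

```text
time: 14.3
position: [532.8, 18.0, 112.0]
eef_rot: [0.38, 3.108, -0.003]
ft_force: [3.0, 4.4, -5.4]
finger_gap: 21.3
```

```bash
python3 - <<'E'
from h import *
wind(np.array([565.8,74.0]),14,5)
E
```

```text
t 14.3 p [532.8  18.  112. ] phi 166.1 theta -120.55 r 65.0 F [ 3.   4.4 -5.4] gap 21.3
0.0145, 0.0063, 0, 0, 0.05,  0.0126, 0.0097, 0, 0, 0.05,  0.0098, 0.0124, 0, 0, 0.05,  0.0065, 0.0144, 0, 0, 0.05,  0.0029, 0.0156, 0, 0, 0.05
```

Request:
{"method": "step_arm", "body": {
  "targets": [0.0145,0.0063,0.0005,0,0.05,0.0126,0.0097,0,0,0.05,0.0098,0.0124,0,0,0.05,0.0065,0.0144,0,0,0.05,0.0029,0.0156,0,0,0.05]
}}

```text
time: 14.92
position: [501.0, 86.7, 111.5]
eef_rot: [0.383, 3.103, -0.008]
ft_force: [4.5, -2.7, -4.5]
finger_gap: 21.9
```

```bash
python3 - <<'E'
from h import *
wind(np.array([565.8,74.0]),14,5)
E
```

```text
t 14.93 p [501.   86.7 111.5] phi 165.9 theta 168.91 r 66.0 F [ 4.5 -2.7 -4.5] gap 21.9
-0.0021, 0.0159, 0, 0, 0.05,  -0.0049, 0.0151, 0, 0, 0.05,  -0.0084, 0.0134, 0, 0, 0.05,  -0.0114, 0.0110, 0, 0, 0.05,  -0.0137, 0.0079, 0, 0, 0.05
```

Request:
{"method": "step_arm", "body": {
  "targets": [-0.0018,0.0159,0.0005,0,0.05,-0.0049,0.0151,0,0,0.05,-0.0084,0.0134,0,0,0.05,-0.0114,0.011,0,0,0.05,-0.0137,0.0079,0,0,0.05]
}}

```text
time: 15.55
position: [554.8, 139.3, 110.7]
eef_rot: [0.383, 3.111, -0.02]
ft_force: [-1.0, -5.3, 1.4]
finger_gap: 21.7
```

```bash
python3 - <<'E'
from h import *
wind(np.array([565.8,74.0]),14,5)
E
```

```text
t 15.55 p [554.8 139.3 110.7] phi 166.0 theta 99.59 r 66.2 F [-1.  -5.3  1.4] gap 21.7
-0.0157, 0.0034, 0, 0, 0.05,  -0.0158, 0.0007, 0, 0, 0.05,  -0.0155, -0.0031, 0, 0, 0.05,  -0.0143, -0.0068, 0, 0, 0.05,  -0.0122, -0.0100, 0, 0, 0.05
```

Request:
{"method": "step_arm", "body": {
  "targets": [-0.0157,0.0036,0,0,0.05,-0.0158,0.0007,0,0,0.05,-0.0155,-0.0031,0,0,0.05,-0.0143,-0.0068,0,0,0.05,-0.0122,-0.01,0,0,0.05]
}}

```text
time: 16.18
position: [620.2, 110.6, 110.5]
eef_rot: [-0.377, -3.113, 0.02]
ft_force: [-1.8, 0.8, 1.7]
finger_gap: 21.6
```

```bash
python3 - <<'E'
from h import *
from scipy.optimize import least_squares
p=pose()[0][:2]
P=np.array([(594,16.1),(532.8,18),(501,86.7),(554.8,139.3),p])
r=least_squares(lambda q:np.hypot(P[:,0]-q[0],P[:,1]-q[1])-65,[566,74]);print(r.x,r.fun)
wind(np.array([565.8,74.0]),14,5);wind(r.x,15,5)
E
```

```text
[565.27333341  74.80956912] [0.36080538 0.43580462 0.36393298 0.33533797 0.55984286]
t 16.18 p [620.2 110.6 110.5] phi 166.2 theta 33.88 r 65.6 F [-1.8  0.8  1.7] gap 21.6
-0.0099, -0.0124, 0, 0, 0.05,  -0.0071, -0.0142, 0, 0, 0.05,  -0.0035, -0.0155, 0, 0, 0.05,  0.0004, -0.0158, 0, 0, 0.05,  0.0042, -0.0153, 0, 0, 0.05
t 16.18 p [620.2 110.6 110.5] phi 166.2 theta 33.04 r 65.6 F [-1.8  0.8  1.7] gap 21.6
-0.0104, -0.0135, 0, 0, 0.05,  -0.0070, -0.0155, 0, 0, 0.05,  -0.0028, -0.0167, 0, 0, 0.05,  0.0017, -0.0169, 0, 0, 0.05,  0.0060, -0.0159, 0, 0, 0.05
```

Request:
{"method": "step_arm", "body": {
  "targets": [-0.0104,-0.0135,0,0,0.05,-0.007,-0.0155,0,0,0.05,-0.0028,-0.0167,0,0,0.05,0.0017,-0.0169,0,0,0.05,0.006,-0.0159,0,0,0.05]
}}

```text
time: 16.8
position: [611.9, 28.1, 110.7]
eef_rot: [-0.378, -3.109, 0.014]
ft_force: [-3.0, 5.9, -0.2]
finger_gap: 21.6
```

```bash
python3 - <<'E'
from h import *
wind(np.array([565.3,74.8]),15,10,Rr=65.4)
E
```

```text
t 16.8 p [611.9  28.1 110.7] phi 166.1 theta -45.04 r 66.0 F [-3.   5.9 -0.2] gap 21.6
0.0112, -0.0130, 0, 0, 0.05,  0.0138, -0.0101, 0, 0, 0.05,  0.0159, -0.0062, 0, 0, 0.05,  0.0170, -0.0019, 0, 0, 0.05,  0.0169, 0.0026, 0, 0, 0.05
0.0156, 0.0069, 0, 0, 0.05,  0.0133, 0.0107, 0, 0, 0.05,  0.0101, 0.0138, 0, 0, 0.05,  0.0062, 0.0159, 0, 0, 0.05,  0.0019, 0.0170, 0, 0, 0.05
```

Request:
{"method": "step_arm", "body": {
  "targets": [0.0112,-0.013,0,0,0.05,0.0138,-0.0101,0,0,0.05,0.0159,-0.0062,0,0,0.05,0.017,-0.0019,0,0,0.05,0.0169,0.0026,0,0,0.05]
}}

```text
time: 17.42
position: [534.2, 17.4, 112.3]
eef_rot: [0.378, 3.113, -0.005]
ft_force: [4.1, 4.6, -7.2]
finger_gap: 21.2
```

```bash
python3 - <<'E'
from h import *
wind(np.array([565.3,74.8]),15,5,Rr=65.4)
E
```

```text
t 17.43 p [534.2  17.4 112.3] phi 166.2 theta -118.45 r 65.3 F [ 4.1  4.6 -7.2] gap 21.2
0.0158, 0.0064, 0, 0, 0.05,  0.0136, 0.0103, 0, 0, 0.05,  0.0105, 0.0135, 0, 0, 0.05,  0.0066, 0.0157, 0, 0, 0.05,  0.0023, 0.0169, 0, 0, 0.05
```

Request:
{"method": "step_arm", "body": {
  "targets": [0.0158,0.0064,0.001,0,0.05,0.0136,0.0103,0.0005,0,0.05,0.0105,0.0135,0,0,0.05,0.0066,0.0157,0,0,0.05,0.0023,0.0169,0,0,0.05]
}}

```text
time: 18.05
position: [500.9, 85.8, 111.1]
eef_rot: [0.384, 3.106, -0.015]
ft_force: [0.1, -1.6, 0.6]
finger_gap: 21.2
```

```bash
python3 - <<'E'
from h import *
wind(np.array([565.3,74.8]),15,5,Rr=65.4)
E
```

```text
t 18.05 p [500.9  85.8 111.1] phi 165.9 theta 170.29 r 65.3 F [ 0.1 -1.6  0.6] gap 21.2
-0.0009, 0.0170, 0, 0, 0.05,  -0.0053, 0.0162, 0, 0, 0.05,  -0.0093, 0.0143, 0, 0, 0.05,  -0.0127, 0.0114, 0, 0, 0.05,  -0.0152, 0.0077, 0, 0, 0.05
```

Request:
{"method": "step_arm", "body": {
  "targets": [-0.0009,0.017,0,0,0.05,-0.0053,0.0162,0,0,0.05,-0.0093,0.0143,0,0,0.05,-0.0127,0.0114,0,0,0.05,-0.0152,0.0077,0,0,0.05]
}}

```text
time: 18.68
position: [563.0, 140.4, 110.5]
eef_rot: [0.382, 3.105, -0.026]
ft_force: [-1.3, -7.1, 0.7]
finger_gap: 21.0
```

```bash
python3 - <<'E'
from h import *
wind(np.array([565.3,74.8]),15,5,Rr=65.4)
E
```

```text
t 18.68 p [563.  140.4 110.5] phi 166.0 theta 91.97 r 65.6 F [-1.3 -7.1  0.7] gap 21.0
-0.0169, 0.0023, 0, 0, 0.05,  -0.0170, -0.0019, 0, 0, 0.05,  -0.0159, -0.0063, 0, 0, 0.05,  -0.0137, -0.0102, 0, 0, 0.05,  -0.0106, -0.0134, 0, 0, 0.05
```

Request:
{"method": "step_arm", "body": {
  "targets": [-0.0169,0.0023,0,0,0.05,-0.017,-0.0019,0,0,0.05,-0.0159,-0.0063,0,0,0.05,-0.0137,-0.0102,0,0,0.05,-0.0106,-0.0134,0,0,0.05]
}}

```text
time: 19.3
position: [627.5, 95.8, 110.5]
eef_rot: [0.377, 3.116, -0.029]
ft_force: [-4.1, 0.8, 2.3]
finger_gap: 21.8
```

```bash
python3 - <<'E'
from h import *
wind(np.array([565.3,74.8]),15,5,Rr=65.4)
E
```

```text
t 19.3 p [627.5  95.8 110.5] phi 166.2 theta 18.68 r 65.7 F [-4.1  0.8  2.3] gap 21.8
-0.0070, -0.0156, 0, 0, 0.05,  -0.0030, -0.0168, 0, 0, 0.05,  0.0015, -0.0170, 0, 0, 0.05,  0.0058, -0.0160, 0, 0, 0.05,  0.0098, -0.0140, 0, 0, 0.05
```

Request:
{"method": "step_arm", "body": {
  "targets": [-0.007,-0.0156,0,0,0.05,-0.003,-0.0168,0,0,0.05,0.0015,-0.017,0,0,0.05,0.0058,-0.016,0,0,0.05,0.0098,-0.014,0,0,0.05]
}}

```text
time: 19.92
position: [599.5, 18.8, 111.3]
eef_rot: [0.378, 3.117, -0.019]
ft_force: [-2.5, 6.2, 0.4]
finger_gap: 21.5
```

```bash
python3 - <<'E'
from h import *
wind(np.array([565.3,74.8]),15,5,Rr=65.4)
E
```

```text
t 19.93 p [599.5  18.8 111.3] phi 166.2 theta -58.53 r 65.6 F [-2.5  6.2  0.4] gap 21.5
0.0136, -0.0103, 0, 0, 0.05,  0.0157, -0.0066, 0, 0, 0.05,  0.0169, -0.0023, 0, 0, 0.05,  0.0169, 0.0021, 0, 0, 0.05,  0.0158, 0.0065, 0, 0, 0.05
```

Request:
{"method": "step_arm", "body": {
  "targets": [0.0136,-0.0103,0,0,0.05,0.0157,-0.0066,0,0,0.05,0.0169,-0.0023,0,0,0.05,0.0169,0.0021,0.0005,0,0.05,0.0158,0.0065,0.0005,0,0.05]
}}

```text
time: 20.55
position: [524.5, 23.8, 111.6]
eef_rot: [0.378, 3.096, -0.016]
ft_force: [1.6, -1.1, -1.1]
finger_gap: 21.6
```

```bash
python3 - <<'E'
from h import *
wind(np.array([565.3,74.8]),15,5,Rr=65.4)
E
```

```text
t 20.55 p [524.5  23.8 111.6] phi 166.1 theta -128.67 r 65.4 F [ 1.6 -1.1 -1.1] gap 21.6
0.0145, 0.0091, 0, 0, 0.05,  0.0116, 0.0125, 0, 0, 0.05,  0.0079, 0.0151, 0, 0, 0.05,  0.0038, 0.0167, 0, 0, 0.05,  -0.0007, 0.0171, 0, 0, 0.05
```

Request:
{"method": "step_arm", "body": {
  "targets": [0.0145,0.0091,0.0005,0,0.05,0.0116,0.0125,0,0,0.05,0.0079,0.0151,0,0,0.05,0.0038,0.0167,0,0,0.05,-0.0007,0.0171,0,0,0.05]
}}

```text
time: 21.18
position: [505.3, 102.1, 110.4]
eef_rot: [0.38, 3.09, -0.02]
ft_force: [4.2, -5.1, -3.0]
finger_gap: 21.4
```

```bash
python3 - <<'E'
from h import *
wind(np.array([565.3,74.8]),15,5,Rr=65.4)
E
```

```text
t 21.18 p [505.3 102.1 110.4] phi 166.0 theta 155.54 r 66.0 F [ 4.2 -5.1 -3. ] gap 21.4
-0.0058, 0.0161, 0, 0, 0.05,  -0.0093, 0.0143, 0, 0, 0.05,  -0.0127, 0.0114, 0, 0, 0.05,  -0.0152, 0.0078, 0, 0, 0.05,  -0.0167, 0.0036, 0, 0, 0.05
```

```bash
python3 - <<'E'
from h import *
from workcell import vision
d=vision.get_image("side");np.savez("/tmp/side7.npz",**d);t=vision.get_image("top");np.savez("/tmp/top7.npz",**t)
O={"side":(534.2,-58.3),"top":(533.07,-57.27)}
def warp(d,o,z,y0,y1,x0,x1,s,img):
    ys=np.arange(y0,y1,s);xs=np.arange(x1,x0,-s);Y,X=np.meshgrid(ys,xs)
    P=hold(np.stack([X.ravel(),Y.ravel(),np.full(X.size,z)],-1),o)
    uv=proj(d,P).reshape(X.shape+(2,)).astype(np.float32)
    return cv2.remap(img,uv[...,0],uv[...,1],cv2.INTER_CUBIC)
rows=[]
for n in("side","top"):
  for k in("0","7"):
    q=load(f"/tmp/{n}{k}.npz");rows.append(warp(q,O[n],30,-100,60,-60,60,.4,q["frame"][:,:,::-1].copy()))
cv2.imwrite("pics/gap7.png",np.vstack([np.hstack(rows[:2]),np.hstack(rows[2:])]))
E
```

```text
(no output)
```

View pics/gap7.png

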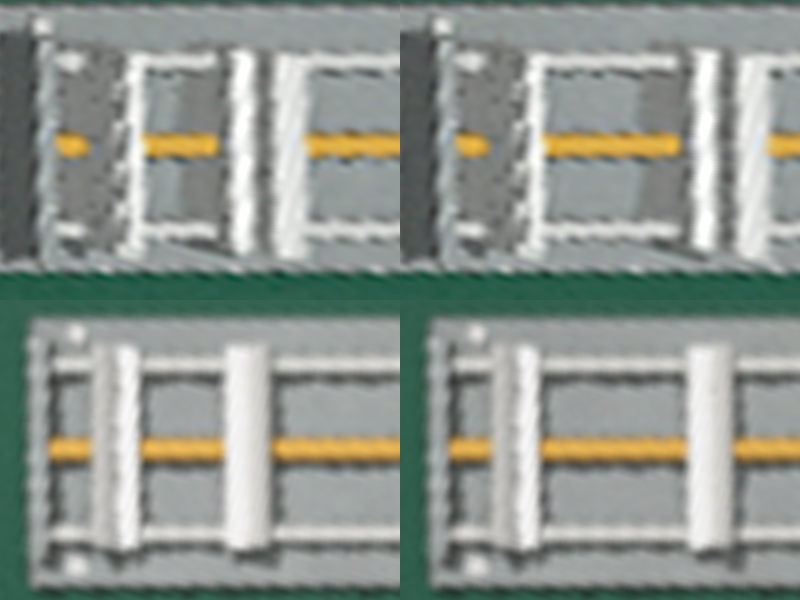

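```bash
cat > gap.py <<'E'
import sys
from h import *
O={"side":(534.2,-58.3),"top":(533.07,-57.27)}
def prof(q,n,z,s=.25,y0=-75,y1=60):
    ys=np.arange(y0,y1,s);xs=np.r_[np.arange(-30,-8,1.),np.arange(8,30,1.)]
    Y,X=np.meshgrid(ys,xs);P=hold(np.stack([X.ravel(),Y.ravel(),np.full(X.size,z)],-1),O[n])
    uv=proj(q,P).reshape(X.shape+(2,)).astype(np.float32)
    g=cv2.cvtColor(q["frame"],cv2.COLOR_RGB2GRAY).astype(np.float32)
    return ys,cv2.GaussianBlur(cv2.remap(g,uv[...,0],uv[...,1],cv2.INTER_LINEAR),(1,1),0).mean(0)
def edges(q,n):
    ys,g=prof(q,n,30);d=np.gradient(g,ys);out=[]
    for i in range(2,len(ys)-2):
        if abs(d[i])>9 and abs(d[i])==max(abs(d[max(0,i-10):i+11])):
            w=slice(max(0,i-8),i+9);m=np.clip(d[w]*np.sign(d[i]),0,None)
            out.append((round(float((ys[w]*m).sum()/m.sum()),1),round(float(d[i]))))
    return out
if __name__=="__main__":
    for k in sys.argv[1:]:
        for n in("side","top"):
            print(n,k,edges(load(f"/tmp/{n}{k}.npz"),n))
E
python3 gap.py 0 7
```

```text
side 0 [(-48.8, 22), (-42.8, -19), (-7.7, 27), (1.3, -25), (9.4, 23), (22.7, -14)]
top 0 [(-63.1, 12), (-52.5, 15), (-44.8, -34), (-39.9, 11), (-9.9, 20), (7.5, -21), (13.4, 13)]
side 7 [(-48.8, 22), (-42.8, -19), (17.5, 26), (26.1, -24), (34.5, 23), (47.6, -13)]
top 7 [(-63.1, 12), (-52.5, 16), (-44.8, -34), (-39.9, 11), (15.2, 22), (32.6, -21), (38.0, 12)]
```

```bash
python3 - <<'E'
from gap import *
q={n:load(f"/tmp/{n}7.npz") for n in("side","top")}
def app(n,y,z):
    # apparent y on z=30 plane of holder point (x=0..)
    r=[]
    for x in(-19,19):
        P=hold([(x,y,z)],O[n]);W=onplane(q[n],proj(q[n],P),30)[0]
        e=np.array([-np.sin(YAW),np.cos(YAW)]);r.append((W[:2]-O[n])@e)
    return np.mean(r)
for n in q:
    fe,me=(-51.8,26.3) if n=="side" else (-53.8,24.2)
    print(n,"fixed ledge front",app(n,fe+9,30),"front bottom z12",app(n,fe+9,12),"wall",fe,"wall top",app(n,fe,37),"flare top",app(n,fe-6,43),"outer top t=2",app(n,fe-8,43))
    print(n,"mov ledge front",app(n,me-9,30),"bottom",app(n,me-9,12),"wall",me,"wall top",app(n,me,37),"flare top",app(n,me+6,43),"outer",app(n,me+8,43))
    ys,g=prof(q[n],n,30,1.0);print(" ".join(f"{int(y)}:{int(v)}" for y,v in zip(ys,g) if y<-35 or 8<y<52))
E
```

```text
side fixed ledge front -42.79999999999994 front bottom z12 -60.63792728326445 wall -51.8 wall top -44.701653614852624 flare top -44.615741051102646 outer top t=2 -46.65407371019859
side mov ledge front 17.30000000000002 bottom -2.063151429251843 wall 26.3 wall top 34.197296745795384 flare top 47.2111452411654 outer 49.24947790026127
-75:126 -74:126 -73:128 -72:129 -71:130 -70:130 -69:129 -68:128 -67:127 -66:125 -65:124 -64:123 -63:123 -62:122 -61:123 -60:124 -59:125 -58:125 -57:125 -56:128 -55:135 -54:143 -53:150 -52:152 -51:155 -50:165 -49:183 -48:204 -47:220 -46:229 -45:227 -44:214 -43:197 -42:177 -41:162 -40:154 -39:151 -38:150 -37:151 -36:152 9:127 10:126 11:124 12:122 13:121 14:122 15:128 16:144 17:167 18:193 19:216 20:232 21:240 22:242 23:238 24:228 25:209 26:186 27:163 28:142 29:127 30:120 31:119 32:125 33:139 34:158 35:181 36:202 37:217 38:225 39:227 40:227 41:226 42:224 43:223 44:220 45:216 46:208 47:196 48:183 49:170 50:160 51:154
top fixed ledge front -44.80000000000004 front bottom z12 -43.74521195353828 wall -53.8 wall top -54.28085426977097 flare top -60.773887203066465 outer top t=2 -62.79911181396556
top mov ledge front 15.199999999999953 bottom 15.23758927599869 wall 24.2 wall top 24.245796888980344 flare top 30.36122028739139 outer 32.38644489829045
-75:122 -74:135 -73:145 -72:150 -71:151 -70:151 -69:150 -68:149 -67:148 -66:148 -65:152 -64:160 -63:172 -62:183 -61:189 -60:190 -59:187 -58:182 -57:177 -56:175 -55:177 -54:185 -53:199 -52:215 -51:228 -50:236 -49:238 -48:235 -47:226 -46:207 -45:179 -44:147 -43:124 -42:118 -41:123 -40:133 -39:144 -38:150 -37:152 -36:153 9:153 10:149 11:146 12:146 13:153 14:169 15:189 16:210 17:226 18:235 19:238 20:238 21:236 22:234 23:231 24:225 25:219 26:213 27:208 28:204 29:199 30:191 31:178 32:161 33:141 34:122 35:113 36:114 37:122 38:134 39:146 40:153 41:156 42:155 43:154 44:153 45:153 46:152 47:152 48:152 49:153 50:153 51:154
```

Request:
{"method": "step_arm", "body": {
  "targets": [-0.0058,0.0161,0,0,0.05,-0.0093,0.0143,0,0,0.05,-0.0127,0.0114,0,0,0.05,-0.0152,0.0078,0,0,0.05,-0.0167,0.0036,0,0,0.05]
}}

```text
time: 21.9
position: [574.3, 139.8, 110.2]
eef_rot: [0.38, 3.101, -0.031]
ft_force: [-3.1, -2.2, 2.7]
finger_gap: 21.7
```

```bash
python3 - <<'E'
from h import *
wind(np.array([565.3,74.8]),14,5,Rr=65.4)
E
```

```text
t 21.9 p [574.3 139.8 110.2] phi 166.0 theta 82.14 r 65.6 F [-3.1 -2.2  2.7] gap 21.7
-0.0160, -0.0004, 0, 0, 0.05,  -0.0154, -0.0041, 0, 0, 0.05,  -0.0140, -0.0077, 0, 0, 0.05,  -0.0117, -0.0109, 0, 0, 0.05,  -0.0087, -0.0134, 0, 0, 0.05
```

Request:
{"method": "step_arm", "body": {
  "targets": [-0.016,-0.0004,0,0,0.05,-0.0154,-0.0041,0,0,0.05,-0.014,-0.0077,0,0,0.05,-0.0117,-0.0109,0,0,0.05,-0.0087,-0.0134,0,0,0.05]
}}

```text
time: 22.52
position: [628.7, 90.6, 111.0]
eef_rot: [0.376, 3.111, -0.029]
ft_force: [-1.4, 1.7, 0.4]
finger_gap: 21.5
```

```bash
python3 - <<'E'
from h import *
wind(np.array([565.3,74.8]),11,5,Rr=65.4)
E
```

```text
t 22.52 p [628.7  90.6 111. ] phi 166.2 theta 13.96 r 65.4 F [-1.4  1.7  0.4] gap 21.5
-0.0048, -0.0116, 0, 0, 0.05,  -0.0024, -0.0123, 0, 0, 0.05,  -0.0001, -0.0125, 0, 0, 0.05,  0.0023, -0.0123, 0, 0, 0.05,  0.0046, -0.0116, 0, 0, 0.05
```

Request:
{"method": "step_arm", "body": {
  "targets": [-0.0048,-0.0116,0,0,0.05,-0.0024,-0.0123,0,0,0.05,0,-0.0125,0,0,0.05,0.0023,-0.0123,0,0,0.05,0.0035,-0.009,0,0,0.05]
}}

```text
time: 23.15
position: [614.1, 31.3, 111.5]
eef_rot: [0.378, 3.114, -0.025]
ft_force: [-2.0, 3.7, -0.7]
finger_gap: 21.5
```

Request:
{"method": "step_arm", "body": {
  "targets": [0,0,0,0,0.05,0,0,0,0,0.05,0,0,0,0,0.05,0,0,0,0,0.05,0,0,0,0,0.05]
}}

```text
time: 23.78
position: [613.9, 31.2, 111.6]
eef_rot: [0.377, 3.113, -0.026]
ft_force: [-2.5, 2.1, 0.6]
finger_gap: 21.5
```

```bash
python3 - <<'E'
from h import *
from workcell import vision
wind(np.array([565.3,74.8]),5,1,Rr=65.4)
for n in("side","top"): np.savez(f"/tmp/{n}8.npz",**vision.get_image(n))
E
python3 gap.py 8
```

```text
t 23.77 p [613.9  31.2 111.6] phi 166.2 theta -41.85 r 65.3 F [-2.5  2.1  0.6] gap 21.5
0.0028, -0.0050, 0, 0, 0.05,  side 8 [(-48.8, 22), (-42.8, -24), (23.4, 20), (32.7, -20), (40.0, 20), (53.5, -25)]
top 8 [(-63.1, 11), (-52.3, 17), (-44.8, -33), (-39.9, 11), (20.5, 19), (30.3, -9), (38.2, -20), (44.0, 11), (58.4, -11)]
```

Measured gap: side about 84.2, top 83.3 to 84.15. The turn count (1110°, about 30.7 mm, from a start gap of about 53.3) gives about 84.0, so I'll leave it there. Release the knob and measure the board.

Request:
{"method": "step_arm", "body": {
  "targets": [0,0,0,0,0.45,0,0,0,0,0.45,0,0,0,0,0.45,0,0,-0.025,0,0.45,0,0,-0.045,0,0.45]
}}

```text
time: 24.5
position: [614.0, 29.3, 180.4]
eef_rot: [0.38, 3.113, -0.032]
ft_force: [1.0, -0.7, -0.1]
finger_gap: 42.2
```

```bash
python3 - <<'E'
from h import *
plan([])
for n in("top","side"):
    d=load(f"/tmp/{n}0.npz");c=cloud(d);f=d["frame"].astype(int)
    near=(np.hypot(c[...,0]-467,c[...,1]-291)<85)
    m=near&(((c[...,2]>2.5)&(f[...,1]-f[...,0]>25)&(f[...,2]<f[...,1]-25)&(f[...,1]>60))|((c[...,2]>6)&(c[...,2]<60)))
    m=cv2.morphologyEx(m.astype(np.uint8),cv2.MORPH_OPEN,np.ones((2,2)))
    v,u=np.nonzero(m);P=onplane(d,np.stack([u,v],-1),4)
    print(n,len(P),cv2.minAreaRect(P[:,:2].astype(np.float32)))
    g=(near)&(f[...,0]>150)&(f[...,1]<190)&(f[...,2]<110);v,u=np.nonzero(g)
    k,l,s,ce=cv2.connectedComponentsWithStats(g.astype(np.uint8),connectivity=8)
    for i in range(1,k): print("gold",ce[i].round(1),onplane(d,ce[i],4)[0].round(1),s[i,4])
E
```

```text
t 24.5 p [614.   29.3 180.4] phi 166.1 tilt 1.21 gap 42.2 F [ 1.  -0.7 -0.1]
top 795 ((464.64581298828125, 289.64727783203125), (79.81856536865234, 110.96231842041016), 64.33995056152344)
gold [139. 225.] [526.8 304.2   4. ] 1
gold [163. 236.] [497.8 239.1   4. ] 1
gold [122. 259.] [437.3 345.1   4. ] 1
gold [145.5 271. ] [406.5 281.7   4. ] 2
side 357 ((476.3247375488281, 298.6939697265625), (103.80094909667969, 111.65153503417969), 65.18426513671875)
```

```bash
cat >> h.py <<'E'
def boardpolys(o,z,head):
    L=[[(-55,-40,4),(55,-40,4),(55,40,4),(-55,40,4)],[(-15,-22,34),(15,-22,34),(15,22,34),(-15,22,34)],[(-15,-22,4),(15,-22,4),(15,22,4),(-15,22,4)]]
    return [hold([(a,b,c+z) for a,b,c in P],o,np.radians(head)) for P in L]
E
python3 - <<'E'
from h import *
d=load("/tmp/top0.npz");draw(d,boardpolys((466,291),0,-25.3),(110,215,70,65),8,"pics/bt.png")
d=load("/tmp/side0.npz");draw(d,boardpolys((467.5,289.5),0,-25.3),(195,140,65,45),10,"pics/bs.png")
E
```

```text
(no output)
```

View pics/bt.png

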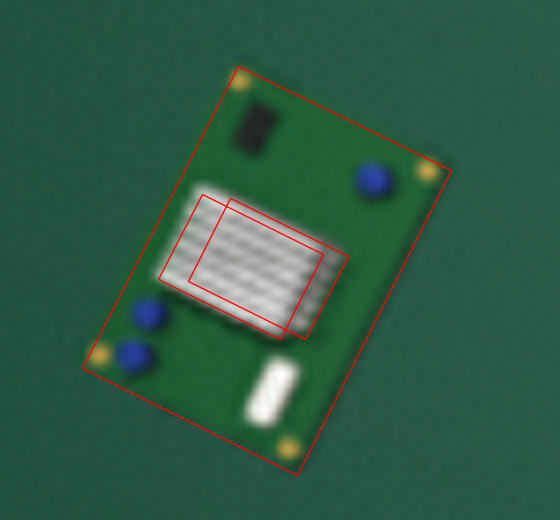

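View pics/bs.png

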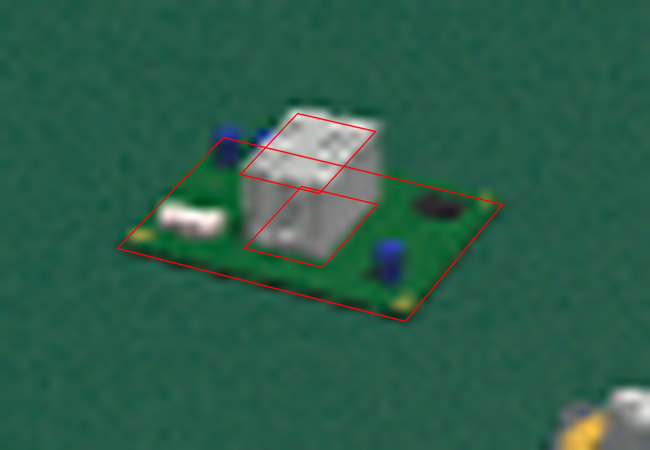

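```bash
python3 - <<'E'
from h import *
plan([(467.5,291.5,130,64.7,.6,10)])
E
```

```text
t 24.5 p [614.   29.3 180.4] phi 166.1 tilt 1.21 gap 42.2 F [ 1.  -0.7 -0.1]
0.0205, 0.0219, 0.0050, 0.1770, 0.6,  0.0241, 0.0180, 0.0050, 0.1770, 0.6,  0.0268, 0.0135, 0.0050, 0.1770, 0.6,  0.0288, 0.0085, 0.0050, 0.1770, 0.6,  0.0299, 0.0033, 0.0050, 0.1770, 0.6,  0.0300, -0.0020, 0.0050, 0.1770, 0.6,  0.0292, -0.0072, 0.0050, 0.1770, 0.6,  0.0274, -0.0122, 0.0050, 0.1770, 0.6,  0.0248, -0.0169, 0.0050, 0.1770, 0.6,  0.0215, -0.0210, 0.0050, 0.1770, 0.6,
```

Request:
{"method": "step_arm", "body": {
  "targets": [0.0205,0.022,0,0.177,0.6,0.024,0.018,0,0.177,0.6,0.027,0.0135,0.002,0.177,0.6,0.029,0.0085,0.005,0.177,0.6,0.03,0.003,0.005,0.177,0.6]
}}

```text
time: 25.12
position: [546.9, 160.4, 170.3]
eef_rot: [1.712, 2.603, -0.012]
ft_force: [0.5, 1.3, -0.3]
finger_gap: 56.6
```

```bash
python3 - <<'E'
from h import *
plan([(467.5,291.5,120,64.7,.6,5)])
E
```

```text
t 25.12 p [546.9 160.4 170.3] phi 113.3 tilt 1.57 gap 56.6 F [ 0.5  1.3 -0.3]
0.0304, -0.0042, 0.0101, 0.1697, 0.6,  0.0292, -0.0093, 0.0101, 0.1697, 0.6,  0.0272, -0.0141, 0.0101, 0.1697, 0.6,  0.0245, -0.0185, 0.0101, 0.1697, 0.6,  0.0210, -0.0223, 0.0101, 0.1697, 0.6,
```

Request:
{"method": "step_arm", "body": {
  "targets": [0.03,-0.004,0.01,0.17,0.6,0.029,-0.009,0.01,0.17,0.6,0.027,-0.014,0.01,0.17,0.6,0.0245,-0.0185,0.01,0.17,0.6,0.021,-0.022,0.01,0.165,0.6]
}}

```text
time: 25.75
position: [471.4, 295.0, 116.2]
eef_rot: [2.65, 1.632, 0.016]
ft_force: [0.8, -0.4, 0.3]
finger_gap: 56.3
```

Request:
{"method": "step_arm", "body": {
  "targets": [0,0,0,0,0.6,0,0,0,0,0.6,0,0,0,0,0.6,0,0,0,0,0.6,0,0,0,0,0.6]
}}

```text
time: 26.38
position: [473.3, 293.4, 117.1]
eef_rot: [2.645, 1.637, 0.019]
ft_force: [-0.1, 0.8, 0.1]
finger_gap: 56.1
```

```bash
python3 - <<'E'
from h import *
plan([(467.5,291.5,60,64.7,.6,4)])
E
```

```text
t 26.38 p [473.3 293.4 117.1] phi 63.5 tilt 1.92 gap 56.1 F [-0.1  0.8  0.1]
-0.0011, -0.0011, 0.0143, -0.0052, 0.6,  -0.0011, -0.0011, 0.0143, -0.0052, 0.6,  -0.0011, -0.0011, 0.0143, -0.0052, 0.6,  -0.0011, -0.0011, 0.0143, -0.0052, 0.6,
```

```bash
python3 - <<'E'
from h import *
p,f,M=pose();print(M.round(4)); print("z dir",M[:,2].round(4))
for v in [(0.387,3.117,-.014),(0.382,3.113,-.011),(.38,3.108,-.003),(.383,3.103,-.008),(.383,3.111,-.02),(.377,3.113,-.02),(.378,3.113,-.005),(.382,3.105,-.026),(.378,3.117,-.019),(.38,3.09,-.02),(.38,3.101,-.031),(.377,3.113,-.026),(.38,3.113,-.032),(1.712,2.603,-.012),(2.65,1.632,.016),(2.645,1.637,.019)]:
    print(v,np.degrees(R.from_rotvec(v).as_matrix()[:2,2]).round(2))
E
```

```text
[[ 0.4462  0.8946  0.0268]
 [ 0.8949 -0.4458 -0.0201]
 [-0.006   0.0329 -0.9994]]
z dir [ 0.0268 -0.0201 -0.9994]
(0.387, 3.117, -0.014) [-0.03 -0.51]
(0.382, 3.113, -0.011) [ 0.25 -0.44]
(0.38, 3.108, -0.003) [ 0.58 -0.18]
(0.383, 3.103, -0.008) [ 0.82 -0.4 ]
(0.383, 3.111, -0.02) [ 0.31 -0.77]
(0.377, 3.113, -0.02) [ 0.24 -0.77]
(0.378, 3.113, -0.005) [ 0.3  -0.22]
(0.382, 3.105, -0.026) [ 0.63 -1.04]
(0.378, 3.117, -0.019) [ 0.01 -0.7 ]
(0.38, 3.09, -0.02) [ 1.52 -0.93]
(0.38, 3.101, -0.031) [ 0.84 -1.25]
(0.377, 3.113, -0.026) [ 0.21 -0.98]
(0.38, 3.113, -0.032) [ 0.16 -1.2 ]
(1.712, 2.603, -0.012) [ 1.   -1.19]
(2.65, 1.632, 0.016) [ 1.38 -1.12]
(2.645, 1.637, 0.019) [ 1.53 -1.14]
```

Request:
{"method": "step_arm", "body": {
  "targets": [0,0,0,-0.17,0.6,0,0,0,-0.17,0.6,0,0,0,-0.17,0.6,0,0,0,0,0.6,0,0,0,0,0.6]
}}

```text
time: 27.0
position: [474.9, 291.5, 117.9]
eef_rot: [2.134, 2.258, 0.008]
ft_force: [1.1, 0.3, 0.4]
finger_gap: 56.1
```

```bash
python3 - <<'E'
from h import *
p,f,M=pose();plan([]);print(np.degrees(M[:2,2]).round(2))
E
```

```text
t 27.0 p [474.9 291.5 117.9] phi 93.2 tilt 1.99 gap 56.1 F [1.1 0.3 0.4]
[ 1.62 -1.15]
```

```bash
python3 - <<'E'
from h import *
plan([(467,292,70,64.7,.6,4)])
E
```

```text
t 27.0 p [474.9 291.5 117.9] phi 93.2 tilt 1.99 gap 56.1 F [1.1 0.3 0.4]
0.0002, -0.0020, 0.0120, 0.1245, 0.6,  -0.0000, -0.0020, 0.0120, 0.1245, 0.6,  -0.0003, -0.0020, 0.0120, 0.1245, 0.6,  -0.0005, -0.0019, 0.0120, 0.1245, 0.6,
```

Request:
{"method": "step_arm", "body": {
  "targets": [0,-0.0025,0.012,0.124,0.6,0,-0.0025,0.012,0.124,0.6,0,-0.0025,0.012,0.124,0.6,0,-0.0025,0.012,0.124,0.6,0,0,0,0,0.6]
}}

```text
time: 27.62
position: [467.1, 291.8, 68.6]
eef_rot: [2.645, 1.632, 0.023]
ft_force: [1.0, -1.2, -0.1]
finger_gap: 56.7
```

```bash
python3 - <<'E'
from h import *
from workcell import vision
plan([(467,292,50,64.7,.6,3)]);p,f,M=pose();print(np.degrees(M[:2,2]).round(2))
for n,b,s in(("side",(195,110,80,75),8),("top",(100,205,85,75),8)):
    d=vision.get_image(n);np.savez(f"/tmp/{n}9.npz",**d)
    draw(d,[(p+M@np.array([[0,28*k,19] for k in(-1,1)]).T.T.reshape(2,3,1)[:,:,0].T if 0 else np.array([p+M@np.array([0,28*k,19]) for k in(-1,1)]))],b,s,f"pics/{n}9.png")
E
```

```text
t 27.62 p [467.1 291.8  68.6] phi 63.3 tilt 2.11 gap 56.7 F [ 1.  -1.2 -0.1]
0.0000, -0.0000, 0.0062, -0.0080, 0.6,  0.0000, -0.0000, 0.0062, -0.0080, 0.6,  0.0000, -0.0000, 0.0062, -0.0080, 0.6,  
[ 1.74 -1.18]
```

View pics/side9.png

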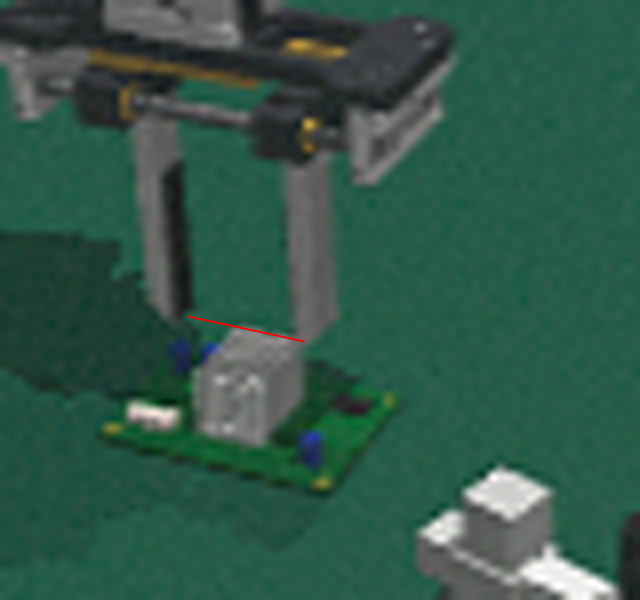

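View pics/top9.png

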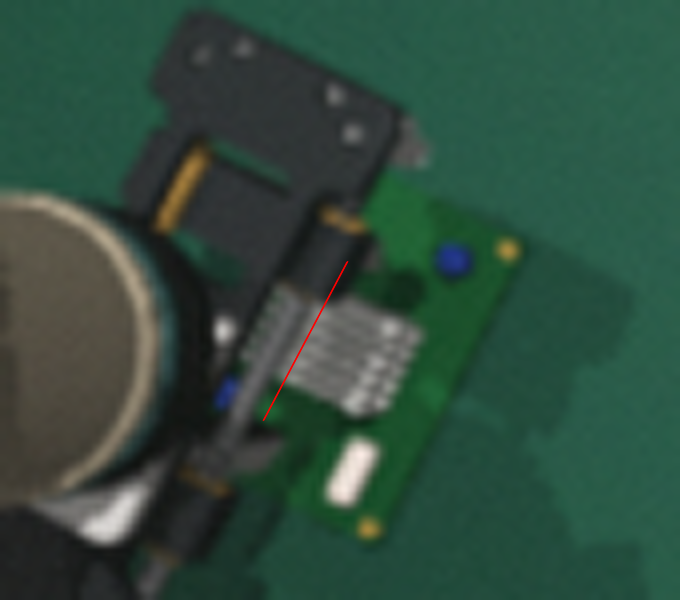

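```bash
python3 - <<'E'
from h import *
p=np.array([467.1,291.8,68.6])
for n in("top","side"):
    d=load(f"/tmp/{n}9.npz");M=pose()[2]
    t=p+M@[0,0,19];print(n,"tip",t.round(1),proj(d,t).round(1),"hs pred",proj(d,[466.5,291.3,34]).round(1), "tip->z34",onplane(d,proj(d,t),34).round(1))
    c=cloud(d);k=face(d,c,(467,291),45,34,4);print(len(k),k.mean(0).round(1),cv2.minAreaRect(k[:,:2].astype(np.float32)))
draw(d,[np.array([p+M@np.array([0,28*k,19]) for k in(-1,1)])]+boardpolys((468,290.5),0,-25.3),(195,110,80,75),8,"pics/s9b.png")
d=load("/tmp/top9.npz");draw(d,boardpolys((467,291.5),0,-25.3),(100,205,85,75),8,"pics/t9b.png")
E
```

```text
top tip [467.7 291.4  49.6] [[137.6 247. ]] hs pred [[139.5 247.6]] tip->z34 [[468.  296.1  34. ]]
89 [463.2 286.7  34. ] ((466.7086486816406, 291.39691162109375), (40.92214584350586, 30.345233917236328), 65.12979125976562)
side tip [467.7 291.4  49.6] [[225.2 150.5]] hs pred [[225.  154.5]] tip->z34 [[466.7 317.3  34. ]]
66 [467.2 288.8  34. ] ((467.1966247558594, 289.5655212402344), (48.59885787963867, 31.2410945892334), 62.203426361083984)
```

View pics/s9b.png

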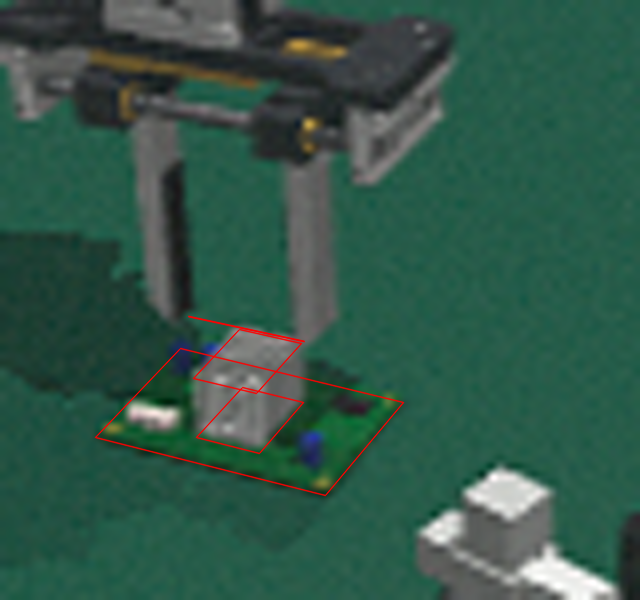

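View pics/t9b.png

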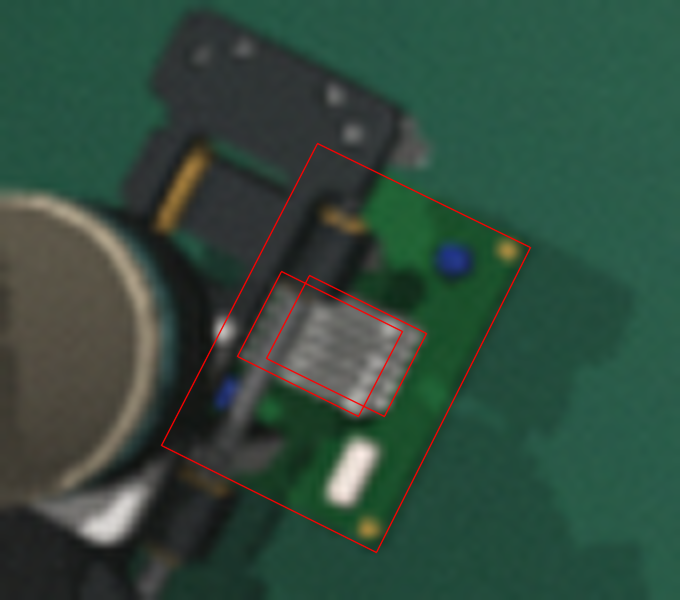

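Request:
{"method": "step_arm", "body": {
  "targets": [0,-0.0005,0.014,-0.012,0.6,0,-0.0005,0.013,-0.012,0.6,0,-0.0005,0.01,0,0.6,0,0,0,0,0.6,0,0,0,0,0.6]
}}

```text
time: 28.35
position: [468.6, 292.0, 30.6]
eef_rot: [2.622, 1.669, 0.028]
ft_force: [-0.3, -0.2, 0.6]
finger_gap: 56.1
```

```bash
python3 - <<'E'
from h import *
plan([(467,292,27,64.7,.6,1)])
E
```

```text
t 28.35 p [468.6 292.   30.6] phi 65.0 tilt 2.15 gap 56.1 F [-0.3 -0.2  0.6]
-0.0007, -0.0015, 0.0036, 0.0045, 0.6,
```

Down 3 mm more, then close.

Request:
{"method": "step_arm", "body": {
  "targets": [-0.0007,-0.0015,0.003,0.004,0.6,0,0,0,0,0.6,0,0,0,0,0.1,0,0,0,0,0.1,0,0,0,0,0.1]
}}

```text
time: 28.98
position: [467.5, 292.4, 28.2]
eef_rot: [2.625, 1.664, 0.031]
ft_force: [-1.0, -0.8, 7.3]
finger_gap: 30.4
```

Request:
{"method": "step_arm", "body": {
  "targets": [0,0,0,0,0.1,0,0,0,0,0.1,0,0,0,0,0.1,0,0,0,0,0.1,0,0,0,0,0.1]
}}

```text
time: 29.6
position: [467.5, 292.4, 28.5]
eef_rot: [2.626, 1.664, 0.031]
ft_force: [0.3, -0.5, 1.3]
finger_gap: 30.2
```

```bash
python3 - <<'E'
from h import *
from workcell import vision
plan([]);p,f,M=pose();print(np.degrees(M[:2,2]).round(2))
d=vision.get_image("side");draw(d,boardpolys((468,290.5),0,-25.3),(195,110,80,75),8,"pics/s10.png")
E
```

```text
t 29.6 p [467.5 292.4  28.5] phi 64.7 tilt 2.19 gap 30.2 F [ 0.3 -0.5  1.3]
[ 1.96 -0.98]
```

View pics/s10.png

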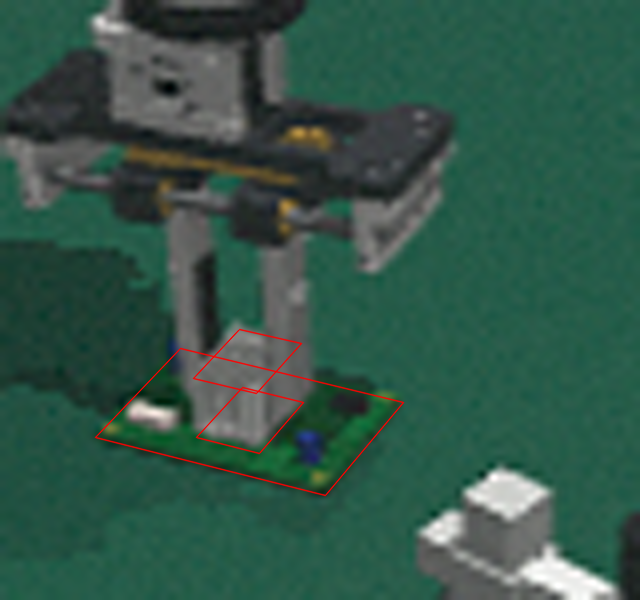

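Request:
{"method": "step_arm", "body": {
  "targets": [0,0,-0.008,0,0.1,0,0,-0.02,0,0.1,0,0,-0.03,0,0.1,0,0,-0.04,0,0.1,0,0,-0.04,0,0.1]
}}

```text
time: 30.28
position: [460.0, 293.3, 167.7]
eef_rot: [2.626, 1.662, 0.017]
ft_force: [0.2, 0.8, -1.4]
finger_gap: 30.2
```

```bash
python3 - <<'E'
from h import *
from workcell import vision
plan([(531.5,-67,165,75.9,.1,12)]);p,f,M=pose();print(np.degrees(M[:2,2]).round(2))
d=vision.get_image("side");draw(d,boardpolys(p[:2]-[-.5,1.5],p[2]-28.5,f-90),(195,60,80,75),8,"pics/s11.png")
E
```

```text
t 30.27 p [460.  293.3 167.7] phi 64.7 tilt 2.01 gap 30.2 F [ 0.2  0.8 -1.4]
-0.0246, 0.0182, 0.0002, -0.0163, 0.1,  -0.0249, 0.0178, 0.0002, -0.0163, 0.1,  -0.0252, 0.0174, 0.0002, -0.0163, 0.1,  -0.0255, 0.0170, 0.0002, -0.0163, 0.1,  -0.0257, 0.0166, 0.0002, -0.0163, 0.1,  -0.0260, 0.0162, 0.0002, -0.0163, 0.1,  -0.0263, 0.0157, 0.0002, -0.0163, 0.1,  -0.0265, 0.0153, 0.0002, -0.0163, 0.1,  -0.0268, 0.0149, 0.0002, -0.0163, 0.1,  -0.0270, 0.0144, 0.0002, -0.0163, 0.1,  -0.0272, 0.0140, 0.0002, -0.0163, 0.1,  -0.0275, 0.0135, 0.0002, -0.0163, 0.1,  
[ 1.56 -1.28]
```

View pics/s11.png

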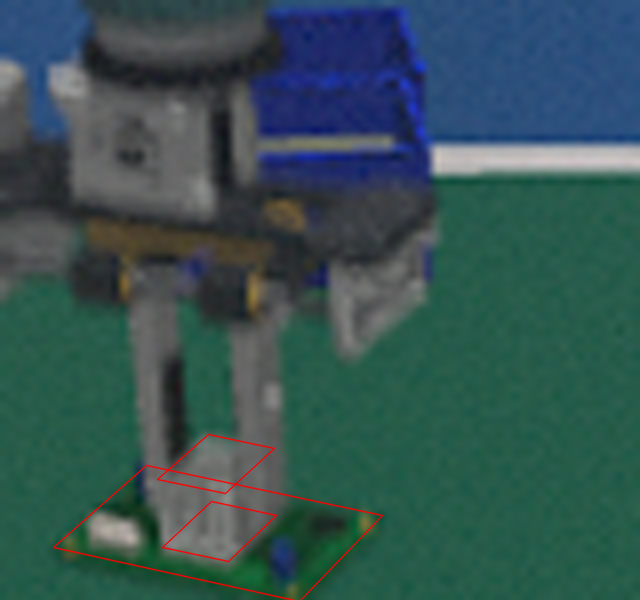

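Request:
{"method": "step_arm", "body": {
  "targets": [-0.0246,0.018,0,-0.0163,0.1,-0.025,0.018,0,-0.0163,0.1,-0.025,0.0174,0,-0.0163,0.1,-0.0255,0.017,0,-0.0163,0.1,-0.026,0.0166,0,-0.0163,0.1]
}}

```text
time: 30.95
position: [492.6, 144.0, 178.0]
eef_rot: [2.549, 1.781, 0.034]
ft_force: [0.1, -0.1, -1.9]
finger_gap: 30.1
```

```bash
python3 - <<'E'
from h import *
plan([(531.5,-67,165,75.9,.1,7)]);p,f,M=pose();print(np.degrees(M[:2,2]).round(2))
E
```

```text
t 30.95 p [492.6 144.  178. ] phi 69.9 tilt 2.23 gap 30.1 F [ 0.1 -0.1 -1.9]
-0.0264, 0.0156, 0.0019, -0.0150, 0.1,  -0.0266, 0.0152, 0.0019, -0.0150, 0.1,  -0.0269, 0.0148, 0.0019, -0.0150, 0.1,  -0.0271, 0.0144, 0.0019, -0.0150, 0.1,  -0.0273, 0.0140, 0.0019, -0.0150, 0.1,  -0.0275, 0.0136, 0.0019, -0.0150, 0.1,  -0.0277, 0.0132, 0.0019, -0.0150, 0.1,  
[ 2.08 -0.81]
```

Request:
{"method": "step_arm", "body": {
  "targets": [-0.0264,0.0156,0,-0.015,0.1,-0.0266,0.0152,0,-0.015,0.1,-0.027,0.0148,0,-0.015,0.1,-0.027,0.0144,0,-0.015,0.1,-0.027,0.014,0,-0.015,0.1]
}}

```text
time: 31.58
position: [519.8, -11.7, 181.7]
eef_rot: [2.478, 1.877, 0.031]
ft_force: [0.5, 0.3, -1.8]
finger_gap: 30.0
```

```bash
python3 - <<'E'
from h import *
plan([(531.5,-67,140,75.9,.1,3)]);p,f,M=pose();print(np.degrees(M[:2,2]).round(2))
E
```

```text
t 31.57 p [519.8 -11.7 181.7] phi 74.3 tilt 2.21 gap 30.0 F [ 0.5  0.3 -1.8]
-0.0167, 0.0087, 0.0139, -0.0094, 0.1,  -0.0168, 0.0086, 0.0139, -0.0094, 0.1,  -0.0169, 0.0084, 0.0139, -0.0094, 0.1,  
[ 2.06 -0.81]
```

Request:
{"method": "step_arm", "body": {
  "targets": [-0.0167,0.0087,0.006,-0.009,0.1,-0.0168,0.0086,0.014,-0.009,0.1,-0.0165,0.008,0.02,-0.009,0.1,0,0,0.01,0,0.1,0,0,0,0,0.1]
}}

```text
time: 32.2
position: [532.5, -71.5, 132.5]
eef_rot: [2.456, 1.904, 0.031]
ft_force: [-0.1, 0.3, -1.0]
finger_gap: 30.4
```

```bash
python3 - <<'E'
from h import *
from workcell import vision
plan([(531.5,-67,100,75.9,.1,3)]);p,f,M=pose();print(np.degrees(M[:2,2]).round(2))
for n,b,s in(("side",(190,110,100,110),6),("top",(195,180,125,85),6)):
    d=vision.get_image(n);np.savez(f"/tmp/{n}12.npz",**d);draw(d,boardpolys(p[:2],p[2]-28.5,f-90),b,s,f"pics/{n}12.png")
E
```

```text
t 32.2 p [532.5 -71.5 132.5] phi 75.6 tilt 2.27 gap 30.4 F [-0.1  0.3 -1. ]
0.0014, -0.0007, 0.0108, -0.0020, 0.1,  0.0014, -0.0007, 0.0108, -0.0020, 0.1,  0.0014, -0.0007, 0.0108, -0.0020, 0.1,  
[ 2.1  -0.85]
```

View pics/side12.png

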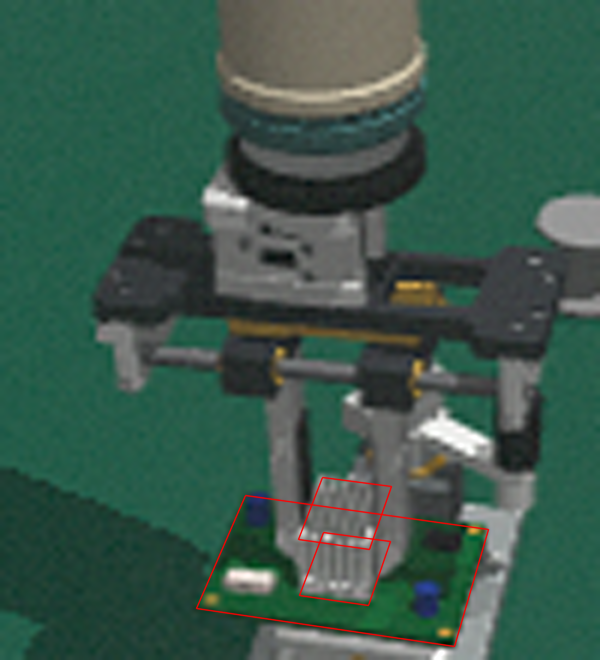

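View pics/top12.png

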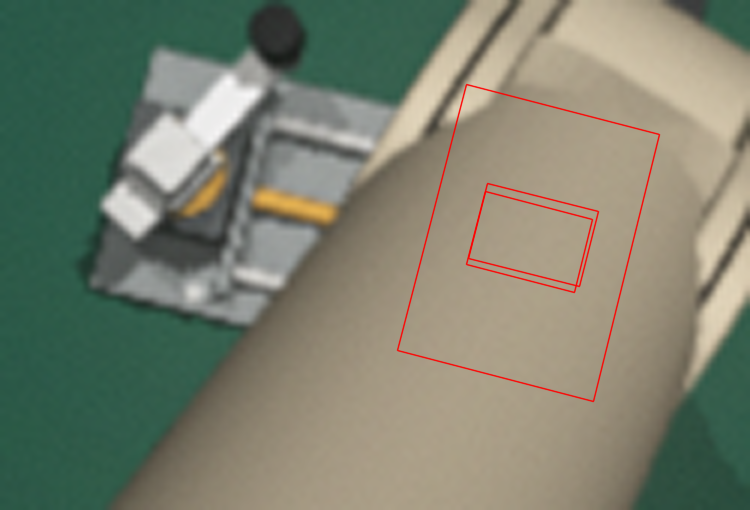

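Request:
{"method": "step_arm", "body": {
  "targets": [0.0012,-0.0015,0.015,-0.003,0.1,0.0012,-0.0015,0.02,-0.003,0.1,0.0011,-0.0013,0.015,0,0.1,0,0,0.005,0,0.1,0,0,0,0,0.1]
}}

```text
time: 32.92
position: [532.8, -64.8, 76.0]
eef_rot: [2.444, 1.916, 0.036]
ft_force: [0.4, -0.3, -2.1]
finger_gap: 30.0
```

```bash
python3 - <<'E'
from h import *
from workcell import vision
plan([(531.3,-67.8,75,75.9,.1,1)]);p,f,M=pose();print(np.degrees(M[:2,2]).round(2))
L=[[(-40,y,30),(40,y,30)] for y in(-51.8,32.4)]+[[(-40,y,43),(40,y,43)] for y in(-57.8,38.4)]
for n,b,s in(("side",(190,150,100,110),6),):
    d=vision.get_image(n);np.savez(f"/tmp/{n}13.npz",**d);draw(d,boardpolys(p[:2],p[2]-28.5,f-90)+[hold(l,(534.2,-58.3)) for l in L],b,s,f"pics/{n}13.png")
E
```

```text
t 32.92 p [532.8 -64.8  76. ] phi 76.2 tilt 2.46 gap 30.0 F [ 0.4 -0.3 -2.1]
-0.0033, -0.0007, 0.0010, 0.0052, 0.1,  
[ 2.32 -0.81]
```

View pics/side13.png

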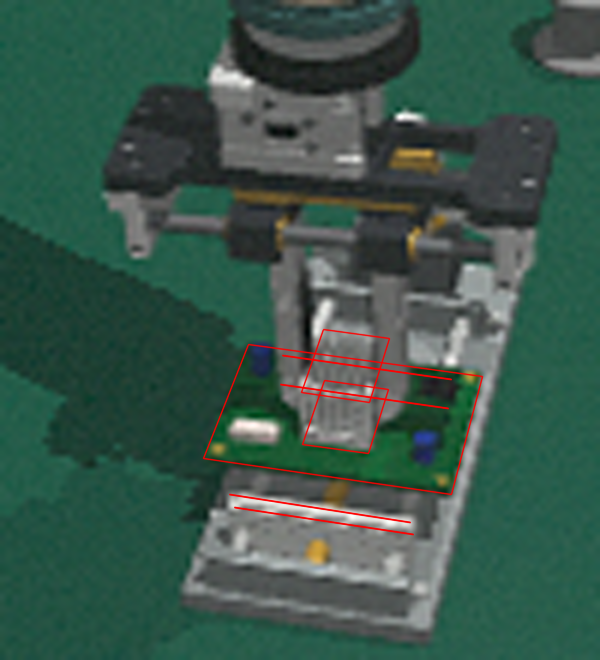

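Request:
{"method": "step_arm", "body": {
  "targets": [-0.0032,-0.0013,0,0.005,0.1,0,0,0.004,0,0.1,0,0,0.003,0,0.1,0,0,0,0,0.1,0,0,0,0,0.1]
}}

```text
time: 33.6
position: [532.1, -68.4, 70.0]
eef_rot: [2.448, 1.908, 0.039]
ft_force: [0.2, 0.0, -2.0]
finger_gap: 30.0
```

```bash
python3 - <<'E'
from h import *
from workcell import vision
plan([(531.3,-67.8,58.5,75.9,.1,1)]);p,f,M=pose();print(np.degrees(M[:2,2]).round(2))
L=[[(-40,y,30),(40,y,30)] for y in(-51.8,32.4)]+[[(-40,y,43),(40,y,43)] for y in(-57.8,38.4)]
for n,b,s in(("side",(205,180,80,85),8),):
    d=vision.get_image(n);np.savez(f"/tmp/{n}14.npz",**d);draw(d,boardpolys(p[:2],p[2]-28.5,f-90)[:1]+[hold(l,(534.2,-58.3)) for l in L],b,s,f"pics/{n}14.png")
E
```

```text
t 33.6 p [532.1 -68.4  70. ] phi 75.9 tilt 2.63 gap 30.0 F [ 0.2  0.  -2. ]
0.0004, -0.0009, 0.0115, -0.0007, 0.1,  
[ 2.49 -0.83]
```

View pics/side14.png

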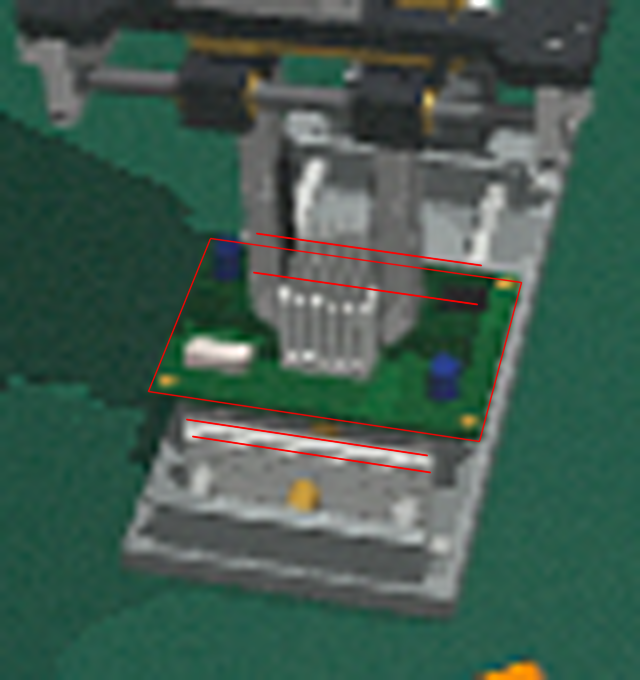

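Request:
{"method": "step_arm", "body": {
  "targets": [0.0004,-0.0014,0.003,0,0.1,0,0,0.003,0,0.1,0,0,0.002,0,0.1,0,0,0,0,0.1,0,0,0,0,0.1]
}}

```text
time: 34.28
position: [531.0, -67.6, 61.3]
eef_rot: [2.447, 1.908, 0.039]
ft_force: [0.8, 0.1, -2.4]
finger_gap: 30.0
```

```bash
python3 - <<'E'
from h import *
plan([(531.3,-67.8,58.5,75.9,.1,1)]);p,f,M=pose();print(np.degrees(M[:2,2]).round(2),sensors.state()["torque"])
E
```

```text
t 34.27 p [531.  -67.6  61.3] phi 75.9 tilt 2.61 gap 30.0 F [ 0.8  0.1 -2.4]
-0.0001, 0.0003, 0.0028, -0.0005, 0.1,  
[ 2.48 -0.83] [-0.07587665  0.13915531  0.01287272]
```

Request:
{"method": "step_arm", "body": {
  "targets": [0,0,0.0015,0,0.1,0,0,0.001,0,0.1,0,0,0,0,0.1,0,0,0,0,0.1,0,0,0,0,0.1]
}}

```text
time: 34.9
position: [531.3, -67.7, 58.9]
eef_rot: [2.447, 1.908, 0.04]
ft_force: [-0.1, 0.1, -1.1]
finger_gap: 30.1
```

```bash
python3 - <<'E'
from h import *
from workcell import vision
plan([(531.3,-67.8,58.5,75.9,.1,1)]);p,f,M=pose();print(np.degrees(M[:2,2]).round(2),sensors.state()["torque"])
d=vision.get_image("side");draw(d,boardpolys(p[:2],p[2]-28.5,f-90)[:1],(205,180,80,85),8,"pics/side15.png")
E
```

```text
t 34.9 p [531.3 -67.7  58.9] phi 75.9 tilt 2.64 gap 30.1 F [-0.1  0.1 -1.1]
-0.0001, 0.0000, 0.0004, -0.0004, 0.1,  
[ 2.5  -0.83] [-0.08120564  0.13666349  0.02355924]
```

View pics/side15.png

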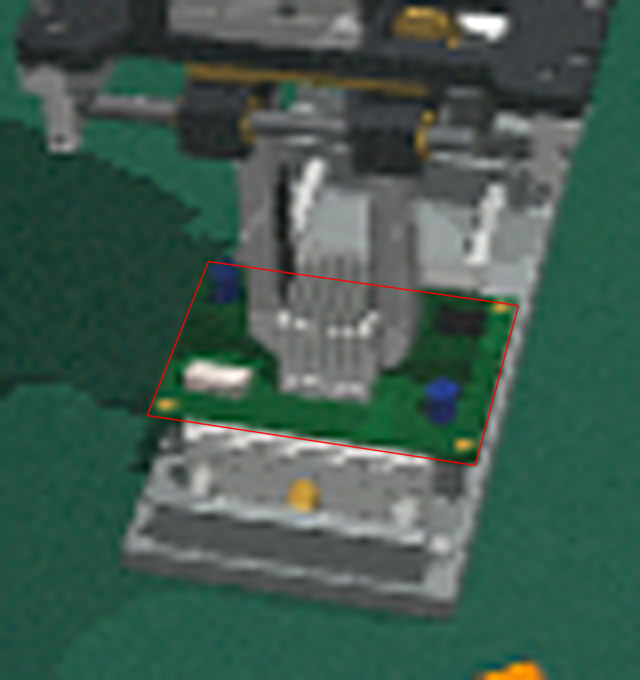

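Request:
{"method": "step_arm", "body": {
  "targets": [0,0,0.001,0,0.1,0,0,0.0005,0,0.1,0,0,0,0,0.1,0,0,0,0,0.1,0,0,0,0,0.1]
}}

```text
time: 35.58
position: [531.4, -67.8, 58.7]
eef_rot: [2.448, 1.908, 0.041]
ft_force: [-0.2, 0.0, 0.5]
finger_gap: 29.7
```

```bash
python3 - <<'E'
from h import *
plan([]);p,f,M=pose();print(np.degrees(M[:2,2]).round(2),sensors.state()["torque"])
E
```

```text
t 35.58 p [531.4 -67.8  58.7] phi 75.9 tilt 2.66 gap 29.7 F [-0.2  0.   0.5]
[ 2.54 -0.78] [-0.01113489  0.28773095  0.01482936]
```

Request:
{"method": "step_arm", "body": {
  "targets": [0,0,0.002,0,0.1,0,0,0.001,0,0.1,0,0,0.001,0,0.1,0,0,0,0,0.1,0,0,0,0,0.1]
}}

```text
time: 36.2
position: [531.6, -67.9, 58.6]
eef_rot: [2.449, 1.908, 0.046]
ft_force: [-0.3, 0.2, -0.2]
finger_gap: 30.0
```

```bash
python3 - <<'E'
from h import *
plan([]);p,f,M=pose();print(np.degrees(M[:2,2]).round(2),sensors.state()["torque"])
E
```

```text
t 36.2 p [531.6 -67.9  58.6] phi 75.9 tilt 2.7 gap 30.0 F [-0.3  0.2 -0.2]
[ 2.63 -0.61] [-0.02740296  0.23670641  0.00523999]
```

Request:
{"method": "step_arm", "body": {
  "targets": [0,0,0,0,0.36,0,0,0,0,0.4,0,0,0,0,0.45,0,0,0,0,0.45,0,0,0,0,0.45]
}}

```text
time: 36.83
position: [532.2, -68.0, 58.1]
eef_rot: [2.448, 1.908, 0.046]
ft_force: [-0.6, -0.9, 0.5]
finger_gap: 42.1
```

Request:
{"method": "step_arm", "body": {
  "targets": [0,-0.0005,-0.01,0,0.45,0,0,-0.02,0,0.45,0,0,-0.03,0,0.45,0,0,-0.04,0,0.45,0,0,-0.05,0,0.45]
}}

```text
time: 37.45
position: [522.1, -66.0, 211.2]
eef_rot: [2.453, 1.909, 0.039]
ft_force: [0.6, 1.0, 0.2]
finger_gap: 42.7
```

```bash
python3 - <<'E'
from h import *
plan([(400,200,220,75.9,.45,9)])
E
```

```text
t 37.45 p [522.1 -66.  211.2] phi 75.8 tilt 2.36 gap 42.7 F [0.6 1.  0.2]
0.0253, -0.0204, -0.0010, -0.0002, 0.45,  0.0253, -0.0204, -0.0010, -0.0002, 0.45,  0.0253, -0.0204, -0.0010, -0.0002, 0.45,  0.0253, -0.0204, -0.0010, -0.0002, 0.45,  0.0253, -0.0204, -0.0010, -0.0002, 0.45,  0.0253, -0.0204, -0.0010, -0.0002, 0.45,  0.0253, -0.0204, -0.0010, -0.0002, 0.45,  0.0253, -0.0204, -0.0010, -0.0002, 0.45,  0.0254, -0.0204, -0.0010, -0.0002, 0.45,
```

Request:
{"method": "step_arm", "body": {
  "targets": [0.035,-0.02,0,0,0.45,0.04,-0.02,0,0,0.45,0.04,-0.02,0,0,0.45,0.04,-0.02,0,0,0.45,0.04,-0.02,0,0,0.45]
}}

```text
time: 38.08
position: [476.1, 148.9, 214.9]
eef_rot: [2.456, 1.892, 0.057]
ft_force: [1.0, 1.4, 0.1]
finger_gap: 42.4
```

Request:
{"method": "step_arm", "body": {
  "targets": [0.04,-0.015,0,0,0.45,0.04,-0.015,0,0,0.45,0.04,-0.015,0,0,0.45,0.03,-0.01,0,0,0.45,0,0,0,0,0.45]
}}

```text
time: 38.7
position: [457.8, 317.1, 215.6]
eef_rot: [2.451, 1.901, 0.062]
ft_force: [0.1, -0.7, -0.1]
finger_gap: 42.4
```

```bash
python3 - <<'E'
from h import *
from workcell import vision
plan([])
for n,b,s in(("side",(205,150,90,110),6),("top",(195,170,130,95),6)):
    d=vision.get_image(n);np.savez(f"/tmp/{n}16.npz",**d)
    o=(531.6,-67.9) if n=="side" else (530.1,-68.9)
    draw(d,boardpolys(o,30,-14.1)[:1],b,s,f"pics/{n}16.png")
E
python3 gap.py 16
```

```text
t 38.7 p [457.8 317.1 215.6] phi 75.6 tilt 3.21 gap 42.4 F [ 0.1 -0.7 -0.1]
side 16 [(-49.2, 20), (-44.5, -37), (39.6, 17), (53.5, -14)]
top 16 [(-63.1, 12), (-49.8, -27), (-35.2, 9), (11.8, -10), (29.3, 25), (38.4, -23), (44.0, 13)]
```

View pics/side16.png

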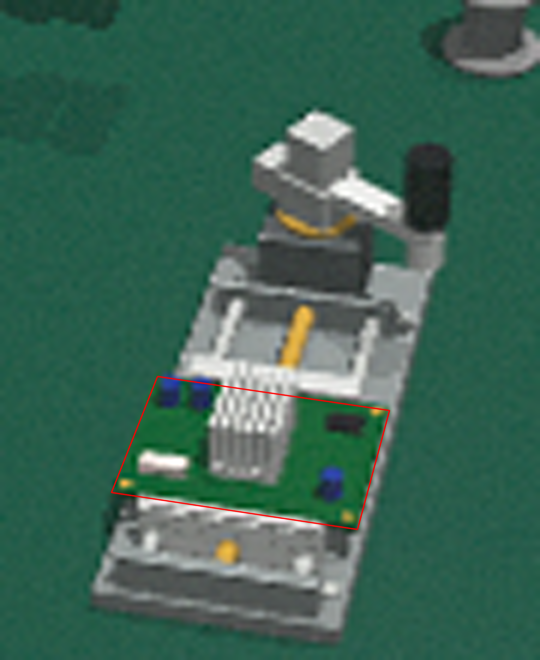

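View pics/top16.png

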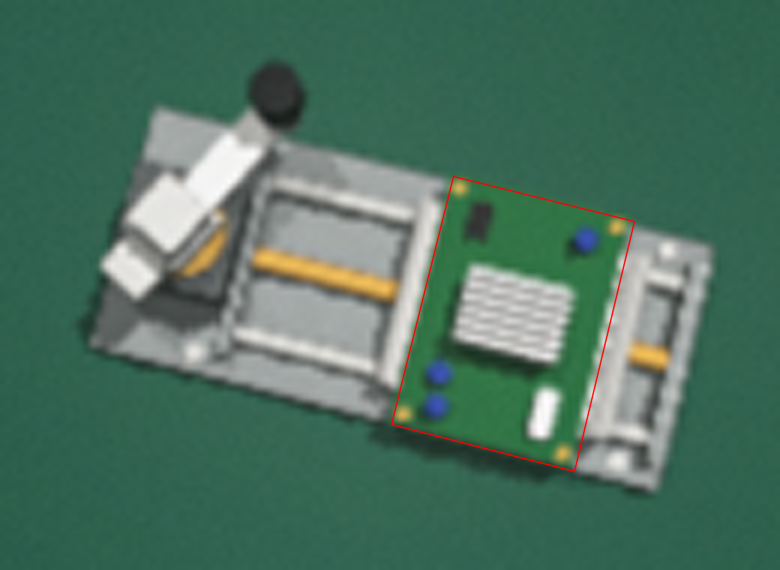

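```bash
python3 - <<'E'
from h import *
for n in("top","side"):
    d=load(f"/tmp/{n}16.npz");c=cloud(d);f=d["frame"].astype(int)
    g=(f[...,1]-f[...,0]>40)&(f[...,1]-f[...,2]>25)&(np.hypot(c[...,0]-531,c[...,1]+68)<75)&(c[...,2]>20)
    P=c[g]-[531,-68,0];A=np.c_[P[:,:2],np.ones(len(P))];k=np.linalg.lstsq(A,P[:,2],rcond=None)[0]
    r=P[:,2]-A@k;ok=abs(r)<3;k=np.linalg.lstsq(A[ok],P[ok,2],rcond=None)[0]
    print(n,len(P),"board top z",k[2].round(1),"slope deg",np.degrees(k[:2]).round(2))
    for nm,xy,z in(("grip",(567,73),111),("knob",(614,28),125)):
        m=(np.hypot(c[...,0]-xy[0],c[...,1]-xy[1])<14 )&(c[...,2]>z-12);print(nm,np.percentile(c[m][:,2],[50,80]).round(1) if m.any() else None)
    for nm,a,b in(("reel",(683,311),50),("tin",(730,-317),30)):
        q=face(d,c,a,50,b,5);print(nm,q.mean(0).round(1))
E
```

```text
top 800 board top z 34.2 slope deg [-0.17 -0.14]
grip [111.1 112.7]
knob [124.6 125.9]
reel [682.5 313.6  50. ]
tin [ 730.2 -315.9   30. ]
side 476 board top z 34.2 slope deg [-0.08 -0.29]
grip [110.  111.9]
knob [123.1 125.6]
reel [683.3 310.8  50. ]
tin [ 731.8 -317.8   30. ]
```

Board flat at top height 34.2 mm (expected 34), crank seated (grip top about 111 mm), and the reel and tin have not moved. Handing in.

```bash
python3 - <<'E'
from workcell import job
print(job.finish_job())
E
```

```text
the job is handed in; nothing more can be done
None
```

I fitted the steel crank with the black knob on the drive end, wound it about 3.08 turns clockwise by its knob and left it seated. Then I lifted the board by its heatsink, laid it on the two ledges and handed the job in at about 39 s.

**Last checks that agreed:**
- **Board:** it lies flat with its top at 34.2 mm (34 expected) and a slope of about 0.3° or less. In both views it sits between the rails and looks centred along them.
- **Crank:** the grip top is at about 111 mm, as it should be when seated.
- **Bystanders:** the reel and tin measured the same as before to within 0.5 mm. I did not measure the screwdriver again, but nothing went near it.

**Checks that disagreed or fell short:**
- **Rail gap:** the readings spread from 83.3 to 84.3 mm depending on camera and edge, while the turn count gives about 84.0 mm. I take it as 84 mm, give or take 0.5 mm.
- **Board play:** the top view suggests the board sits nearer the moving rail than the middle of the gap.
- **Cameras:** the two differed from each other by about 2 mm in y, so I set the fits using the arm's own readings and views from one camera.
- **Tool tilt:** the gripper slowly tilted to about 2.7° by the time I released the board. It was nearly the same at pick-up (2.2°), so the board stayed level.

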